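Seat scraper blades in the setting block under the magnifier

TASK

Swing the magnifier well clear of the iron blade-setting block, then lay every scraper blade from the desk into the block, one to a station in any order: slotted tail home over the station's pin, the blade lying flat on both rests with its cutting edge out over the front. Then swing the magnifier back until the lens is centred over the block for checking the edges, and leave the other things on the desk where they are.

Things in the scene. Friction and masses are not known exactly. Their poses are not given: they have to be found in the camera images.
- magnifier (a joint): Magnifier hinge, upright axis at the post; rad, stops at -0.5 and 1.7, grows as the arm swings clockwise seen from above. Held by light friction (about 1.5 N at the knob), stays where it is left, no spring. The arm is one rigid piece (its elbow knuckle is clamped).
- pivot (a point): Point on the hinge axis of the magnifier, near the top of its 18 mm steel post (150 mm round iron base, fixed to the desk), 180 mm above the desk.
- lens (a point): Centre of the round magnifier lens: ring 145 mm across and 14 mm thick, 280 mm from the hinge axis at the end of the arm, 180 mm above the desk.
- knob (a point): Grip knob of the magnifier: upright steel cylinder, 20 mm diameter, standing on the arm's neck 190 mm from the hinge axis, between the hinge and the lens. It reaches from 187 to 228 mm above the desk; this point is on its axis, 212 mm up. The bar under it is 14 mm wide, top at 187 mm; above it is free. The lens ring begins 18 mm beyond its axis.
- block: Blade-setting block, dark cast iron with bright-topped rests, fixed on the desk, 112 x 222 mm, 34 mm high; origin on the desk under block_centre, same axes. Each station has a rear rest (x -52 to -22 mm) with the pin and a front rest (x 26 to 44 mm), tops 34 mm up; the 48 mm gap between them is open down to the 12 mm base plate, free for fingers either side of a blade.
- block_centre (a point): Middle of the block's four stations, at the height of the rests' top faces. x axis: the way seated blades' cutting edges point; stations lie side by side along y, 60 mm apart. A seated blade's middle lies over x = 0. On the rear rest low guide lands (3.5 mm high, x -52 to -30 mm) leave a channel 32 mm wide for each tail.
- pin0 (a point): Station 0's locating pin, round dark steel, 6 mm diameter with a rounded top 9 mm above the rests; this point is on its axis at the height of the rests' top faces, 40 mm behind the block's middle line and at block y = -90 mm.
- pin1 (a point): Station 1's locating pin, round dark steel, 6 mm diameter with a rounded top 9 mm above the rests; this point is on its axis at the height of the rests' top faces, 40 mm behind the block's middle line and at block y = -30 mm.
- pin2 (a point): Station 2's locating pin, round dark steel, 6 mm diameter with a rounded top 9 mm above the rests; this point is on its axis at the height of the rests' top faces, 40 mm behind the block's middle line and at block y = 30 mm.
- pin3 (a point): Station 3's locating pin, round dark steel, 6 mm diameter with a rounded top 9 mm above the rests; this point is on its axis at the height of the rests' top faces, 40 mm behind the block's middle line and at block y = 90 mm.
- blade0_mid (a point): Flat steel scraper blade, 100 mm long, 26 mm wide, 5 mm thick, 0.1 kg (varies), lying loose and flat; absent (None) in some starts. This point is its centre, half-way through its thickness; its x axis runs along the blade from the slotted tail to the darker carbide cutting edge, z is the normal of its flat face.
- blade0_slot (a point): Where the pin's axis belongs in that blade's tail slot: the slot is open at the tail end, 8.5 mm wide and 14 mm deep, cut through the thickness on the centre line; this point is 40 mm from the blade's centre towards the tail (10 mm from the tail end, 4 mm from the slot's bottom).
- blade1_mid (a point): Flat steel scraper blade, 100 mm long, 26 mm wide, 5 mm thick, 0.1 kg (varies), lying loose and flat; absent (None) in some starts. This point is its centre, half-way through its thickness; its x axis runs along the blade from the slotted tail to the darker carbide cutting edge, z is the normal of its flat face.
- blade1_slot (a point): Where the pin's axis belongs in that blade's tail slot: the slot is open at the tail end, 8.5 mm wide and 14 mm deep, cut through the thickness on the centre line; this point is 40 mm from the blade's centre towards the tail (10 mm from the tail end, 4 mm from the slot's bottom).
- blade2_mid (a point): Flat steel scraper blade, 100 mm long, 26 mm wide, 5 mm thick, 0.1 kg (varies), lying loose and flat; absent (None) in some starts. This point is its centre, half-way through its thickness; its x axis runs along the blade from the slotted tail to the darker carbide cutting edge, z is the normal of its flat face.
- blade2_slot (a point): Where the pin's axis belongs in that blade's tail slot: the slot is open at the tail end, 8.5 mm wide and 14 mm deep, cut through the thickness on the centre line; this point is 40 mm from the blade's centre towards the tail (10 mm from the tail end, 4 mm from the slot's bottom).
- blade3_mid (a point): Flat steel scraper blade, 100 mm long, 26 mm wide, 5 mm thick, 0.1 kg (varies), lying loose and flat; absent (None) in some starts. This point is its centre, half-way through its thickness; its x axis runs along the blade from the slotted tail to the darker carbide cutting edge, z is the normal of its flat face.
- blade3_slot (a point): Where the pin's axis belongs in that blade's tail slot: the slot is open at the tail end, 8.5 mm wide and 14 mm deep, cut through the thickness on the centre line; this point is 40 mm from the blade's centre towards the tail (10 mm from the tail end, 4 mm from the slot's bottom).
- engine: Bystander: small brass oscillating engine on a wooden foot, 75 x 55 mm, 80 mm high; origin under its centre.
- pulley: Bystander: iron pulley with red spokes lying flat, 97 mm across, 20 mm high; origin under its centre.
- propeller: Bystander: three-bladed bronze propeller lying flat, 70 mm across, 20 mm high; origin under its centre.
- tap_wrench: Bystander: steel bar tap wrench, 200 mm long along its x, 24 mm wide, 17 mm high; origin under its centre.
Things that resemble listed ones, but are neither listed nor needed, are in the scene too. What is shaped like the part that bears blade2_mid but purple, red or turquoise is not meant.

How it is judged:
By the outcome, as a careful person would: the job done as asked, in the order asked, and still so for the second after the job is handed in, with the robot touching nothing.
Of blade0, blade1, blade2, blade3 only 3 to 4 are there at a start; the rules pass over those that are not, and their reading is None.
At some moment in a run one of blade0, blade1, blade2, blade3 may be knocked a few centimetres aside while the robot is not near it.
Once in a run the grip may slacken for a moment while it holds something.
It also fails if it takes over 210 s, if anything falls off the work surface, if the arm or the gripper's body presses on something with over 40 N, if the wrist force passes 120 N, or if a joint passes its speed limit or range.

ROBOT

A 6-joint arm with a two-finger parallel gripper is mounted at the origin on the work surface. World frame = base frame: x ahead of the robot, y to its left, z up, the work surface at z = 0. Lengths are in mm, angles in rad, forces in N, time in s.
With the tool pointing down it reaches from about 275 to 750 mm from the base axis. Payload 10.2 kg.
Tool frame: the origin (TCP) lies at the very end of the fingers, on their centre line; the grasp point (between the pads) lies 19 mm behind it; z points along the fingers, y is the line along which they close (so a half turn about z gives the same grasp; the last joint's range is limited). The gripper opens to 85 mm and grips with 20 to 120 N. Pads are 22 mm wide; open, the fingers measure 114 mm over their backs; the gripper's body (76 mm by 85 mm) begins 54 mm behind the grasp point. The pads swing forward as they close: fully open they stand 13 mm farther back than shut.
Start: joints at [-0.223, 0.313, 1.498, -0, 1.331, -0.223], TCP at [525.006, -0.013, 200.294] pointing down, gripper open.
Joint ranges: [-2.94, 2.94], [-0.97, 2.17], [0.19, 2.56], [-1.23, 4.37], [0.02, 3.11], [-2.88, 2.88]. Speed limits (rad/s): [2.39, 2.39, 3.01, 3.14, 3.14, 3.14].

INTERFACE

Orientations are given as a unit quaternion [w, x, y, z].
In Python, from rig import ctrl gives the robot as it stands.
- The arm moves only by the shell command python3 -m inch 'ROWS' [OPENING] [FORCE]. ROWS is text: rows parted by semicolons, each of 6 numbers parted by spaces: the shift along the tool's x, y, z in mm, then the turn, a rotation vector about the tool's x, y, z in units of 6 degrees (1.0 is 6 degrees). A call has exactly 10 rows; each row shifts and turns the commanded pose from where the row before left it, along the tool's axes as they then stand; what a row does not reach is not made up. A row lasts 1/12 s, in which the tool goes at most 41.7 mm and 7.16 degrees, less where a joint would pass 70% of its speed; a pose out of reach is approached as far as the arm can. A call with a gripper value outside its range is refused whole. OPENING is the opening, from 0 (shut) to 1 (fully open), set as the call begins (- or left out, the last holds). The fingers move at their own pace and stop on an object; FORCE is the grip in N (left out, the last holds). Time passes only in rows, so rows that do not move let the fingers close, or fill a call up. It gives the time, the measured TCP pose, the force, the opening and the grip force at its end, in the units of the state.
- ctrl.sense(): the state, without advancing time (a new reading comes with each control period).
- ctrl.capture(name): name is "scene" or "side" or "wrist"; returns a dict with "image" (420x560x3 uint8, red, green, blue), "intrinsics" (3x3 intrinsics, pixels), "D" ([k1, k2, p1, p2, k3] as OpenCV has them; the pictures are not rectified), "rvec" (rotation vector, rad) and "tvec" (3), from world to camera coordinates, as OpenCV has them. Camera axes: x right, y down, z forward; pixel columns grow to the right and rows downward; lengths in mm; the calibration is good to about 2 mm. A picture is of the moment at which its call begins. There is no depth.
- ctrl.finish_job(): hands the job in; it is judged then, once.
The state is a dict: "time_s": time; "joints": joint angles; "dq": joint speeds; "tau": joint torques, N m; "eef_pos": TCP position; "ee_rot": TCP orientation; "force": force on the tool from outside, world axes, zero at the start; "wrist_torque": the same for the moment, N m; "grip_width": opening from 0.0 (shut) to 1.0 (fully open); "grip_force": force on a finger pad.
Only numpy, scipy, OpenCV 4.12 (cv2) and the standard library are available. Lean on these libraries where they do the work, as an engineer would, in place of code of your own. Each camera call takes 0.05 s, during which the arm holds its last target. There are 200 camera calls.

## Working session

There is one attempt and no reset: what is moved stays moved. The work goes in short steps, Python scripts to look and compute and a shell command to move; the robot and the scene stay as the last step left them, time stands still between calls to the robot, and variables do not carry over. Pictures are saved under pics/ and viewed, at most 14 in all, crops included, and the job is handed in when it is done.

```bash
ls; mkdir -p pics
cat > h.py <<'E'
import numpy as np, cv2
from scipy.spatial.transform import Rotation as R
from rig import ctrl
def cap(n, f=None):
    c=ctrl.capture(n)
    if f: cv2.imwrite('pics/'+f, c['image'][:,:,::-1]); np.savez('pics/'+f[:-4], **{k:np.array(c[k]) for k in c})
    return c
def ray(c,uv):
    K=np.array(c['intrinsics'],float);D=np.array(c['D'],float)
    p=cv2.undistortPoints(np.array(uv,float).reshape(-1,1,2),K,D).reshape(-1,2)
    Rm=cv2.Rodrigues(np.array(c['rvec'],float))[0];t=np.array(c['tvec'],float).ravel()
    d=np.c_[p,np.ones(len(p))]@Rm
    return -Rm.T@t, d
def onz(c,uv,z):
    o,d=ray(c,uv); return o+d*((z-o[2])/d[:,2])[:,None]
def tri(cs,uvs):
    A=np.zeros((3,3));b=np.zeros(3)
    for c,uv in zip(cs,uvs):
        o,d=ray(c,[uv]);d=d[0]/np.linalg.norm(d[0]);M=np.eye(3)-np.outer(d,d);A+=M;b+=M@o
    return np.linalg.solve(A,b)
def proj(c,P):
    return cv2.projectPoints(np.array(P,float).reshape(-1,1,3),np.array(c['rvec'],float),np.array(c['tvec'],float),np.array(c['intrinsics'],float),np.array(c['D'],float))[0].reshape(-1,2)
def load(f): return dict(np.load('pics/'+f+'.npz'))
E
python3 - <<'E'
from h import *
for n in ['scene','side','wrist']:
    c=cap(n,n+'0.png'); print(n, c['intrinsics'],np.round(ray(c,[[280,210]]),2))
a=[cv2.imread(f'pics/{n}0.png') for n in ['scene','side']]
s=ctrl.sense();print(s)
E
```

```text
picsTraceback (most recent call last):
  File "<stdin>", line 3, in <module>
    return _wrapfunc(a, 'round', decimals=decimals, out=out)
    return _wrapit(obj, method, *args, **kwds)
    conv = _array_converter(obj)
ValueError: setting an array element with a sequence. The requested array has an inhomogeneous shape after 1 dimensions. The detected shape was (2,) + inhomogeneous part.
```

Run:
```python
from h import *
for n in ['scene','side','wrist']:
    c=cap(n,n+'0.png'); o,d=ray(c,[[280,210]]); print(n, c['intrinsics'][0][0],o.round(),d.round(2), onz(c,[[0,0],[560,0],[0,420],[560,420]],0).round()[:,:2].tolist())
print(ctrl.sense())
```

```text
scene 416.9293145674184 [1296. -183.  809.] [[-0.7   0.24 -0.67]] [[-1779.0, -1010.0], [-1108.0, 2499.0], [869.0, -550.0], [1128.0, 445.0]]
side 464.5898988999982 [ -55. -685. 1195.] [[ 0.43  0.5  -0.75]] [[467.0, 2565.0], [3100.0, 299.0], [-359.0, 45.0], [709.0, -884.0]]
wrist 323.82852499204574 [525.  74. 375.] [[-0.   -0.31 -0.95]] [[219.0, 194.0], [828.0, 193.0], [45.0, -423.0], [998.0, -423.0]]
{'time_s': 0.2, 'joints': array([-2.23382682e-01,  3.13245941e-01,  1.49815213e+00,  1.13773101e-05,
        1.33102114e+00, -2.23411350e-01]), 'dq': array([-0.00099146, -0.0026335 , -0.00239375,  0.00214993,  0.0004028 ,
       -0.00050748]), 'tau': array([-2.38233333e-04, -4.12025535e+01, -2.59613264e+01, -1.73166914e-04,
        2.97178085e-03, -1.27978892e-04]), 'eef_pos': array([5.24815408e+02, 4.21052961e-02, 1.99946789e+02]), 'ee_rot': array([-3.52657390e-04,  7.07097542e-01,  7.07115899e-01, -2.15553058e-04]), 'force': array([ 0.74706954, -0.45912268,  0.63155339]), 'wrist_torque': array([-0.04629644, -0.03482061, -0.00703592]), 'grip_force': 0.0, 'grip_width': 1.000664655656787}
```

View pics/scene0.png

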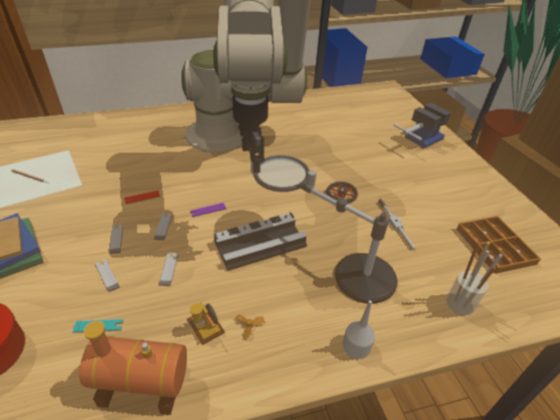

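View pics/side0.png

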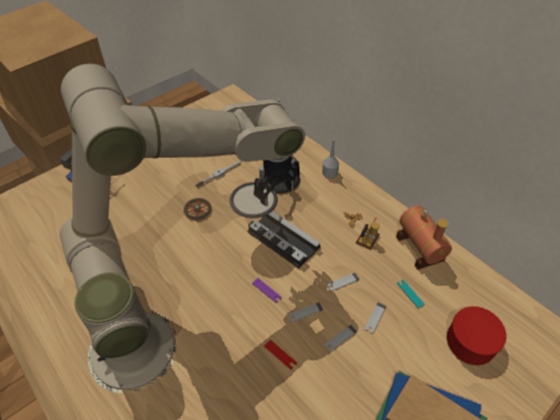

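Scene: four grey blades at (117,239), (163,225), (107,275) and (168,268). The lookalikes are purple (208,210), red (142,197) and turquoise (98,326). The block is at (260,240), the lens at (281,173), the knob near (311,180) and the post at (375,250). Side: blades at (306,312), (342,337), (343,282) and (375,318), block at (284,238). I choose the four grey ones and will check them in a close crop.

Run:
```python
from h import *
s=load('scene0');d=load('side0')
def crop(c,x,y,w,h): return cv2.resize(c['image'][y:y+h,x:x+w,::-1],(400,300),interpolation=cv2.INTER_CUBIC)
m=np.vstack([np.hstack([crop(s,85,205,120,90),crop(d,270,265,120,90)]),np.hstack([crop(s,200,150,160,120),crop(d,210,160,140,105)])])
cv2.imwrite('pics/comp0.png',m)
print('blades',onz(s,[[117,239],[163,225],[107,275],[168,268]],2.5).round(),onz(d,[[342,337],[306,312],[375,318],[343,282]],2.5).round())
print('block',onz(s,[[260,240]],34).round(),onz(d,[[284,238]],34).round())
print('lens',onz(s,[[281,173]],180).round(),onz(d,[[253,200]],180).round(),'hinge',onz(s,[[379,228]],180).round(),'knob',onz(s,[[311,180]],212).round())
```

```text
blades [[ 455. -348.    2.]
 [ 431. -227.    2.]
 [ 574. -371.    2.]
 [ 588. -228.    2.]] [[ 459. -352.    2.]
 [ 437. -229.    2.]
 [ 572. -374.    2.]
 [ 591. -228.    2.]]
block [[579.  10.  34.]] [[551.  -3.  34.]]
lens [[503.  82. 180.]] [[500.  80. 180.]] hinge [[741. 232. 180.]] knob [[586. 129. 212.]]
```

View pics/comp0.png

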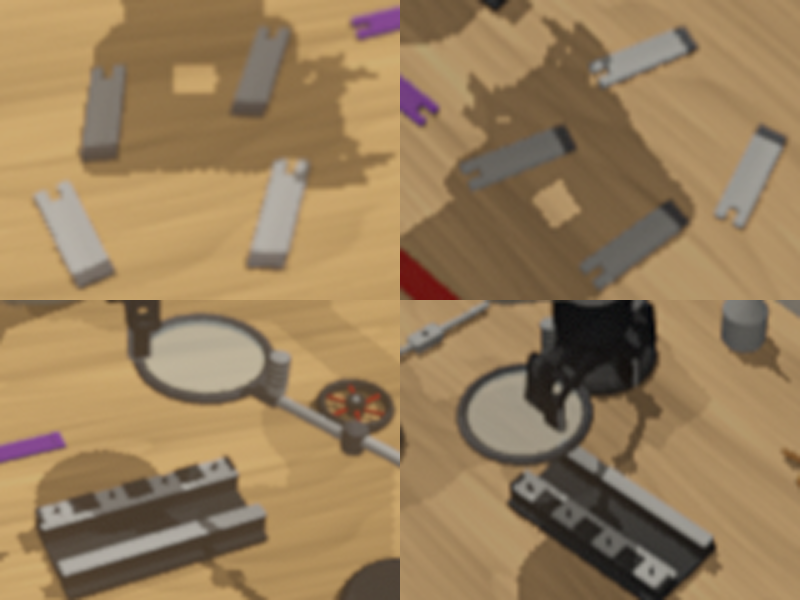

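View pics/wrist0.png

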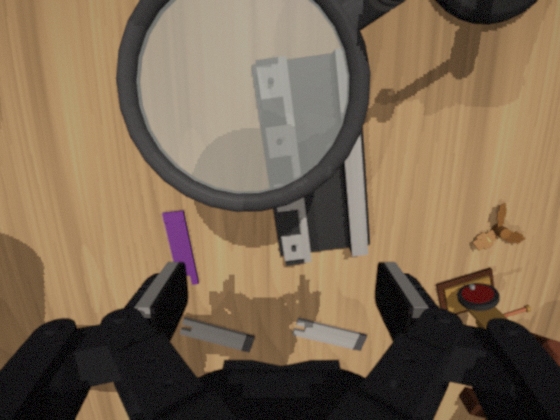

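The crop shows four grey slotted blades, edges (dark) towards +x, and no other grey lookalikes. Block pins are on its −x side, lens covers part of the block, and the knob top is at scene (312,172) and side (261,168).

Run:
```python
from h import *
s=load('scene0');d=load('side0');w=load('wrist0')
k=tri([s,d],[[312,172],[261,168]]);print('knobtop',k.round(1), onz(s,[[312,172]],228).round(),onz(d,[[261,168]],228).round())
print('lens tri',tri([s,d],[[281,173],[253,200]]).round(), tri([s,w],[[281,173],[244,78]]).round())
print('pins wrist',onz(w,[[270,83],[281,141],[293,247]],43).round(1))
h=np.array([741,232]);l=np.array([502,81]);u=(l-h)/np.linalg.norm(l-h);print(h+190*u,np.degrees(np.arctan2(*u[::-1])))
```

```text
knobtop [575.4 133.1 226.8] [[577. 133. 228.]] [[575. 132. 228.]]
lens tri [501.  82. 178.] [502.  86. 179.]
pins wrist [[513.9  96.4  43. ]
 [524.5  40.6  43. ]
 [537.7 -76.1  43. ]]
[580.37308061 130.51604675] -147.71533698889476
```

```bash
python3 -m inch '0 0 -30 0 0 0;0 0 -30 0 0 0;33 12.7 0 0 0 0;33 12.7 0 0 0 0;33 12.7 0 0 0 0;33 12.7 0 0 0 0;0 0 0 0 0 1.1;0 0 0 0 0 1.1;0 0 0 0 0 1.1;0 0 0 0 0 1.1' 1 20; python3 -m inch '0 0 0 0 0 1.1;0 0 0 0 0 1.1;0 0 0 0 0 1.1;0 0 0 0 0 1.1;0 0 0 0 0 0.9;0 0 0 0 0 0;0 0 0 0 0 0;0 0 0 0 0 0;0 0 0 0 0 0;0 0 0 0 0 0'
python3 - <<'E'
from h import *
c=cap('wrist','w1.png'); print(ctrl.sense()['joints'].round(2),proj(c,[[576,132,228],[576,132,187],[741,232,180]]))
E
```

```text
time_s: 1.03
eef_pos: [575.7, 132.2, 259.9]
ee_rot: [-0.0, 0.851, 0.525, -0.0]
force: [-0.6, -0.3, -1.2]
grip_width: 1.003
grip_force: 0.0
time_s: 1.87
eef_pos: [575.8, 132.0, 260.3]
ee_rot: [-0.0, 0.962, 0.275, -0.0]
force: [-0.5, -0.4, -1.0]
grip_width: 0.999
grip_force: 0.0
[ 0.03  0.43  1.18 -0.    1.53  1.04] [[280.70231668 220.32878576]
 [280.73499771 203.03540103]
 [283.59031955 -72.22581295]]
```

View pics/w1.png

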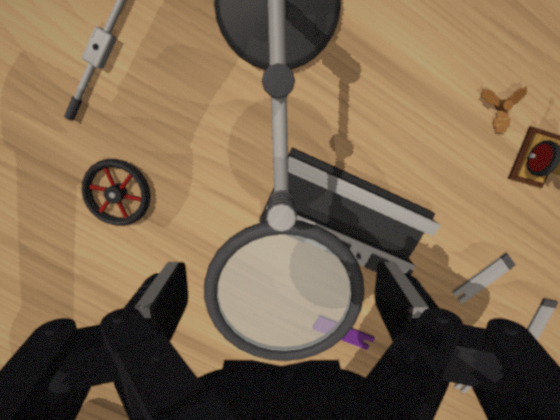

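The knob top is at (281,215), nearly under the tool; the hinge lies straight up the image. The descent, the grip and the clockwise swing follow.

```bash
python3 -m inch '2 0 10 0 0 0;0 0 11 0 0 0;0 0 11 0 0 0;0 0 11 0 0 0;0 0 11 0 0 0;0 0 10 0 0 0;0 0 0 0 0 0;0 0 0 0 0 0;0 0 0 0 0 0;0 0 0 0 0 0' 1 20;python3 -m inch '0 0 0 0 0 0;0 0 0 0 0 0;0 0 0 0 0 0;0 0 0 0 0 0;0 0 0 0 0 0;0 0 0 0 0 0;0 0 0 0 0 0;0 0 0 0 0 0;0 0 0 0 0 0;0 0 0 0 0 0' 0 20
```

```text
time_s: 2.75
eef_pos: [577.8, 133.1, 197.0]
ee_rot: [0.0, 0.962, 0.274, 0.001]
force: [-0.0, 0.1, -0.1]
grip_width: 1.004
grip_force: 0.0
time_s: 3.58
eef_pos: [577.8, 133.1, 197.1]
ee_rot: [0.0, 0.962, 0.274, 0.001]
force: [0.5, -0.5, 6.5]
grip_width: -0.0
grip_force: 2.9
```

Run:
```python
from h import *
s=cap('scene');d=cap('side');w=cap('wrist')
def crop(c,x,y,w,h): return cv2.resize(c['image'][y:y+h,x:x+w,::-1],(400,300),interpolation=cv2.INTER_CUBIC)
m=np.hstack([crop(s,230,110,160,120),crop(w,140,140,280,210)])
m=np.vstack([m,np.hstack([crop(d,210,130,120,90),crop(w,0,0,560,420)])])
cv2.imwrite('pics/comp1.png',m)
```

```text
(no output)
```

View pics/comp1.png

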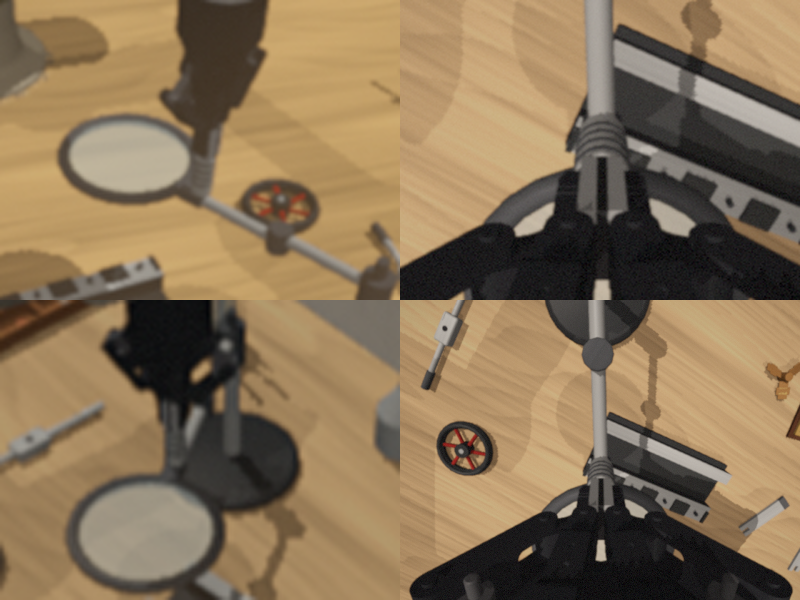

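Run:
```python
from h import *
s=load('scene0');w=load('w1');d=load('side0');w0=load('wrist0')
print(tri([s,w],[[312,172],[281,215]]),tri([s,d,w],[[312,172],[261,168],[281,215]]))
for k in [228,212,187]: print(k,onz(w,[[281,215]],k),onz(s,[[312,172],[310,188]],k))
c=cap('wrist');p=[[577.8,133.1,197],[577.8,133.1,216],[577.8,133.1,228]];q=[[a+16.9,b+10.6,z] for a,b,z in p]
print(proj(c,p),proj(c,q)); print(ray(w,[[280,210]]),ray(c,[[280,210]]))
print(proj(load('scene0'),p),proj(d,p))
cv2.imwrite('pics/w2.png',cv2.resize(c['image'][150:330,160:400,::-1],(800,600),interpolation=cv2.INTER_CUBIC))
```

```text
[578.84846417 133.06659176 228.92340998] [576.87135923 133.35734804 226.37919051]
228 [[579.34772856 133.83847782 228.        ]] [[576.60953594 132.8822216  228.        ]
 [631.24525135 108.60889391 228.        ]]
212 [[574.7382989  130.97555853 212.        ]] [[556.8043015  141.570439   212.        ]
 [612.94349617 116.62915182 212.        ]]
187 [[567.53606507 126.50224714 187.        ]] [[525.85862267 155.1457787  187.        ]
 [584.3470037  129.16080481 187.        ]]
[[280.45646009 239.24656349]
 [280.43450129 253.32819243]
 [280.41815856 263.85779544]] [[280.21499286 206.57822009]
 [280.16532703 217.59333601]
 [280.12798081 225.89250685]]
(array([638.96534281, 170.86701076, 434.94140046]), array([[-0.26202754, -0.15912385, -0.95196682]])) (array([640.77228996, 171.87322819, 371.84850116]), array([[-0.26071421, -0.15870455, -0.9523973 ]]))
[[311.02775601 182.77906667]
 [311.77777222 176.40194898]
 [312.26193138 172.28774626]] [[261.82179879 174.63051768]
 [261.63663871 170.14723593]
 [261.51794169 167.27005953]]
```

View pics/w2.png

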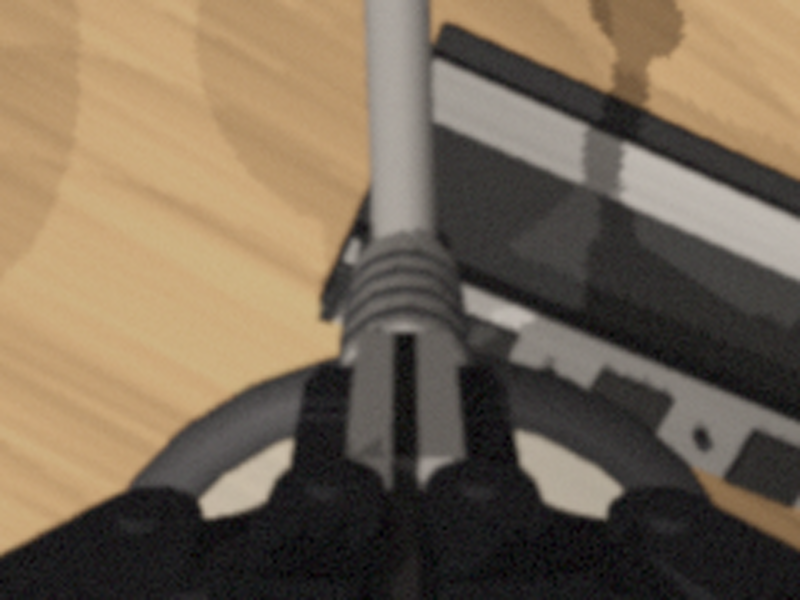

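The pads closed above the knob top: the tips look about 30 mm higher than the reported TCP. I'll lift, close in free air and measure the real tips.

```bash
python3 -m inch '0 0 0 0 0 0;0 0 0 0 0 0;0 0 0 0 0 0;0 0 0 0 0 0;0 0 -15 0 0 0;0 0 -15 0 0 0;0 0 -15 0 0 0;0 0 -15 0 0 0;0 0 0 0 0 0;0 0 0 0 0 0' 1 20
python3 - <<'E'
from h import *
for n in ['scene','side']: cap(n,n+'_o.png')
E
python3 -m inch '0 0 0 0 0 0;0 0 0 0 0 0;0 0 0 0 0 0;0 0 0 0 0 0;0 0 0 0 0 0;0 0 0 0 0 0;0 0 0 0 0 0;0 0 0 0 0 0;0 0 0 0 0 0;0 0 0 0 0 0' 0 20
python3 - <<'E'
from h import *
w=cap('wrist','wc.png');T=ctrl.sense()['eef_pos'];a=[]
cs=[load('scene_o'),load('side_o'),cap('scene','scene_c.png'),cap('side','side_c.png')]
for c in cs:
    p=[proj(c,T+[0,0,k])[0] for k in (0,30)];x,y=(p[0]-[50,38]).astype(int)
    im=cv2.resize(c['image'][y-10:y+65,x:x+100,::-1],(400,300),interpolation=cv2.INTER_CUBIC)
    for q,col in zip(p,[(0,0,255),(0,255,0)]):
        cv2.circle(im,tuple(int(v) for v in (q-[x,y-10])*4),4,col,-1)
    a.append(im);print(x,y-10)
cv2.imwrite('pics/tip.png',np.vstack([np.hstack(a[:2]),np.hstack(a[2:])]));print(T)
E
```

```text
time_s: 4.62
eef_pos: [577.5, 133.1, 256.0]
ee_rot: [0.0, 0.962, 0.274, 0.0]
force: [0.1, 0.2, -0.1]
grip_width: 1.001
grip_force: 0.0
time_s: 5.55
eef_pos: [577.5, 133.0, 256.3]
ee_rot: [0.0, 0.962, 0.274, -0.0]
force: [0.2, -0.5, -0.1]
grip_width: 0.002
grip_force: 0.0
263 114
211 112
263 114
211 112
[577.50610359 133.03560083 256.29943707]
```

View pics/tip.png

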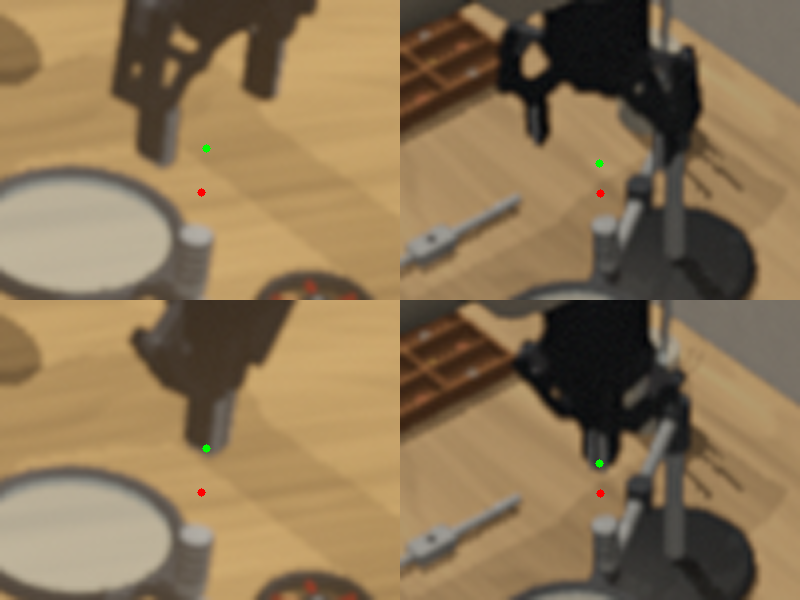

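The real fingertips (closed) are about 28 mm above the reported TCP in both views; the xy is right. I'll work with that offset, descending 90 mm to grip the knob.

```bash
python3 -m inch '0 0 0 0 0 0;0 0 0 0 0 0;0 0 0 0 0 0;0 0 0 0 0 0;0 0 0 0 0 0;0 0 18 0 0 0;0 0 18 0 0 0;0 0 18 0 0 0;0 0 18 0 0 0;0 0 17 0 0 0' 1 20
python3 -m inch '0 0 0 0 0 0;0 0 0 0 0 0;0 0 0 0 0 0;0 0 0 0 0 0;0 0 0 0 0 0;0 0 0 0 0 0;0 0 0 0 0 0;0 0 0 0 0 0;0 0 0 0 0 0;0 0 0 0 0 0' 0 20
```

```text
time_s: 6.53
eef_pos: [577.4, 133.0, 166.3]
ee_rot: [-0.0, 0.962, 0.274, -0.0]
force: [-0.4, -0.3, 0.3]
grip_width: 0.997
grip_force: 0.0
time_s: 7.37
eef_pos: [577.9, 133.1, 168.3]
ee_rot: [0.0, 0.962, 0.274, 0.001]
force: [-1.6, 0.3, 5.9]
grip_width: 0.224
grip_force: 21.0
```

```bash
python3 -m inch '0 0 -2 0 0 0;0.26 -9.94 0 0 0 0.5;0.26 -9.94 0 0 0 0.5;0.26 -9.94 0 0 0 0.5;0.26 -9.94 0 0 0 0.5;0.26 -9.94 0 0 0 0.5;0.26 -9.94 0 0 0 0.5;0.26 -9.94 0 0 0 0.5;0.26 -9.94 0 0 0 0.5;0.26 -9.94 0 0 0 0.5' - 20
```

```text
time_s: 8.2
eef_pos: [547.4, 217.2, 168.3]
ee_rot: [0.001, 0.999, 0.041, -0.003]
force: [-10.1, -2.4, -0.8]
grip_width: 0.23
grip_force: 13.4
```

```bash
python3 -m inch '0.26 -9.94 0 0 0 0.5;0.26 -9.94 0 0 0 0.5;0.26 -9.94 0 0 0 0.5;0.26 -9.94 0 0 0 0.5;0.26 -9.94 0 0 0 0.5;0.26 -9.94 0 0 0 0.5;0.26 -9.94 0 0 0 0.5;0.26 -9.94 0 0 0 0.5;0.26 -9.94 0 0 0 0.5;0.26 -9.94 0 0 0 0.5' - 20
```

```text
time_s: 9.03
eef_pos: [563.3, 316.0, 168.3]
ee_rot: [0.001, 0.976, -0.219, -0.005]
force: [-16.6, 4.2, 0.8]
grip_width: 0.223
grip_force: 20.2
```

```bash
python3 -m inch '0 0 0 0 0 0;0 0 0 0 0 0;0 0 0 0 0 0;0 0 0 0 0 0;0 0 0 0 0 0;0 0 -20 0 0 0;0 0 -20 0 0 0;0 0 -20 0 0 0;0 0 -20 0 0 0;0 0 -20 0 0 0' 1 20
python3 -m inch '0 0 0 0 0 -1.15;0 0 0 0 0 -1.15;0 0 0 0 0 -1.15;0 0 0 0 0 -1.15;0 0 0 0 0 -1.15;0 0 0 0 0 -1.15;0 0 0 0 0 -1.15;0 0 0 0 0 -1.15;0 0 0 0 0 -1.15;0 0 0 0 0 -1.15'
python3 -m inch '0 0 0 0 0 -1.1;0 0 0 0 0 -1.1;0 0 0 0 0 -1.1;0 0 0 0 0 -1.1;0 0 0 0 0 -1.1;0 0 0 0 0 -1.1;0 0 0 0 0 -1.1;-35 0 0 0 0 0;-35 0 0 0 0 0;-35 0 0 0 0 0'
python3 -m inch '-39 0 0 0 0 0;-39 0 0 0 0 0;-39 0 0 0 0 0;-39 0 0 0 0 0;-39 0 0 0 0 0;-39 0 0 0 0 0;-39 0 0 0 0 0;-39 0 0 0 0 0;-39 0 0 0 0 0;-39 0 0 0 0 0'
python3 -m inch '-20 0 0 0 0 0;0 0 0 0 0 0;0 0 0 0 0 0;0 0 0 0 0 0;0 0 0 0 0 0;0 0 0 0 0 0;0 0 0 0 0 0;0 0 0 0 0 0;0 0 0 0 0 0;0 0 0 0 0 0'
python3 - <<'E'
from h import *
c=cap('wrist','w3.png');s=cap('scene','s3.png');d=cap('side','d3.png'); print(ctrl.sense()['joints'].round(2))
cv2.imwrite('pics/w3b.png',cv2.resize(c['image'][:,:,::-1],(800,600),interpolation=cv2.INTER_CUBIC))
E
```

```text
time_s: 9.87
eef_pos: [567.1, 313.6, 270.5]
ee_rot: [-0.0, 0.976, -0.218, 0.0]
force: [-0.2, -0.4, -1.2]
grip_width: 0.997
grip_force: 0.0
time_s: 10.7
eef_pos: [567.2, 313.6, 269.4]
ee_rot: [0.0, 0.927, 0.376, 0.0]
force: [0.9, 0.1, -0.2]
grip_width: 0.999
grip_force: 0.0
time_s: 11.53
eef_pos: [566.8, 207.6, 269.2]
ee_rot: [0.0, 0.707, 0.707, 0.0]
force: [0.9, -0.2, -0.1]
grip_width: 0.997
grip_force: 0.0
time_s: 12.37
eef_pos: [566.5, -183.2, 269.6]
ee_rot: [0.0, 0.707, 0.707, 0.0]
force: [0.5, 1.3, 0.9]
grip_width: 0.996
grip_force: 0.0
time_s: 13.2
eef_pos: [567.1, -200.8, 269.3]
ee_rot: [-0.0, 0.707, 0.707, -0.0]
force: [0.3, 0.2, -0.3]
grip_width: 1.0
grip_force: 0.0
[-0.54  0.46  1.12 -0.    1.57 -0.54]
```

View pics/w3b.png

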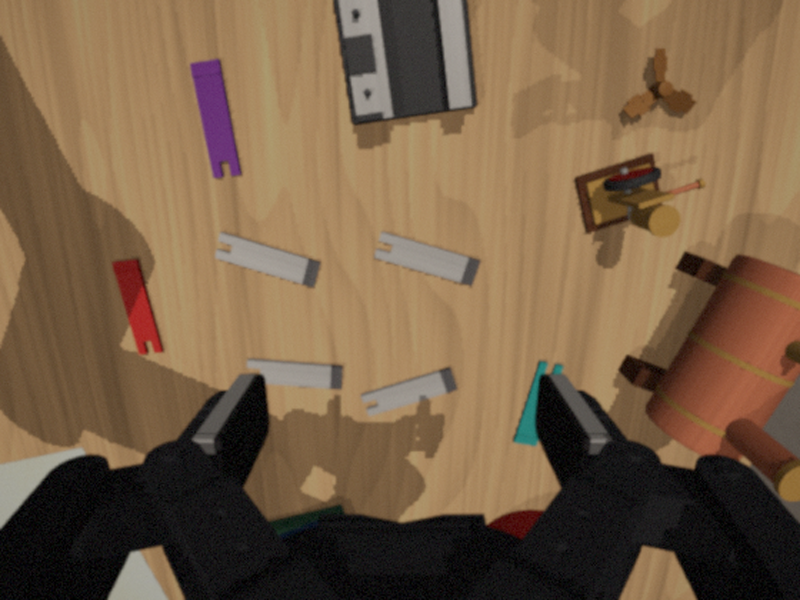

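The rectified-looking view shows the four blades (800-px frame) at A (268,259), B (427,258), C (294,374) and D (408,391), tails left; the block's near end with pins is at (367,93) and (355,15). I'll measure the blades by segmentation.

```bash
cat >> h.py <<'E'
def rect(c,x0,y0,x1,y1,z,s=0.5):
    # top view: row -> -y, col -> +x
    X,Y=np.meshgrid(np.arange(x0,x1,s),np.arange(y1,y0,-s))
    p=proj(c,np.c_[X.ravel(),Y.ravel(),np.full(X.size,z)]).astype(np.float32).reshape(*X.shape,2)
    return cv2.remap(np.ascontiguousarray(c['image']),p[...,0],p[...,1],cv2.INTER_CUBIC)
def blades(c,box=(380,-440,680,-160),z=5,s=0.5,dbg=None):
    x0,y0,x1,y1=box
    im=rect(c,*box,z,s); hsv=cv2.cvtColor(im,cv2.COLOR_RGB2HSV)
    m=((hsv[...,1]<70)&(hsv[...,2]>60)).astype(np.uint8)*255
    m=cv2.morphologyEx(m,cv2.MORPH_OPEN,np.ones((5,5)))
    if dbg: cv2.imwrite('pics/'+dbg,np.hstack([im[:,:,::-1],cv2.cvtColor(m,cv2.COLOR_GRAY2BGR)]))
    out=[]
    for k in cv2.findContours(m,cv2.RETR_EXTERNAL,cv2.CHAIN_APPROX_NONE)[0]:
        a=cv2.contourArea(k)*s*s
        if not 1500<a<4500: continue
        (u,v),wh,ang=cv2.minAreaRect(k); L,W=max(wh)*s,min(wh)*s
        b=cv2.boxPoints(((u,v),wh,ang)); e=max([b[1]-b[0],b[2]-b[1]],key=np.linalg.norm)
        th=np.degrees(np.arctan2(-e[1],e[0])); th=(th+90)%180-90
        ctr=np.array([x0+u*s,y1-v*s])
        # dark edge must lie along +dir
        out.append((ctr.round(1).tolist(),round(th,1),round(L,1),round(W,1),round(a)))
    return out
def plan(x,y,z,th):
    """rows: first turn, then shift in the turned frame; tool x towards th (deg), tool pointing down"""
    st=ctrl.sense();q=np.array(st['ee_rot'],float);Rm=R.from_quat(q[[1,2,3,0]]).as_matrix()
    cur=np.degrees(np.arctan2(Rm[1,0],Rm[0,0])); t=-((th-cur+180)%360-180)
    a=np.radians(th);Rn=np.array([[np.cos(a),np.sin(a),0],[np.sin(a),-np.cos(a),0],[0,0,-1]])
    d=Rn.T@(np.array([x,y,z])-st['eef_pos'])
    d0=Rm.T@(np.array([x,y,z])-st['eef_pos'])
    print('yaw now %.1f turn units z %.2f'%(cur,t/6),'shift after turn',d.round(1),'shift now-frame',d0.round(1),'tilt',np.degrees(np.arccos(-Rm[2,2])).round(2))
E
python3 - <<'E'
from h import *
c=load('w3')
for b in blades(c,dbg='dbg.png'): print(b)
uv=np.array([[268,259],[427,258],[294,374],[408,391]])/1.4286; print(onz(c,uv,5).round(1).tolist(), onz(c,np.array([[367,93],[355,15]])/1.4286,43).round(1).tolist())
E
```

```text
([573.6, -371.1], np.float32(18.7), 100.5, 28.7, 2650)
([453.0, -349.8], np.float32(-4.7), 100.4, 28.7, 2471)
([591.1, -225.9], np.float32(-16.6), 100.3, 27.6, 2543)
([435.2, -226.4], np.float32(-17.5), 100.6, 28.2, 2598)
[[436.8, -226.1, 5.0], [591.7, -225.5, 5.0], [453.6, -350.1, 5.0], [573.8, -370.1, 5.0]] [[539.2, -80.1, 43.0], [530.8, -22.3, 43.0]]
```

Run:
```python
from h import *
plan(591.1,-225.9,20,-16.6)
```

```text
yaw now 90.0 turn units z 17.77 shift after turn [ 30.1  17.  249.3] shift now-frame [-24.9  24.  249.3] tilt 0.0
```

```bash
python3 -m inch '0 0 0 0 0 1.15;0 0 0 0 0 1.15;0 0 0 0 0 1.15;0 0 0 0 0 1.15;0 0 0 0 0 1.15;0 0 0 0 0 1.15;0 0 0 0 0 1.15;0 0 0 0 0 1.15;0 0 0 0 0 1.15;0 0 0 0 0 1.15' 1 40
python3 -m inch '0 0 0 0 0 1.15;0 0 0 0 0 1.15;0 0 0 0 0 1.15;0 0 0 0 0 1.15;0 0 0 0 0 1.15;0 0 0 0 0 0.52;30 17 0 0 0 0;0 0 30 0 0 0;0 0 30 0 0 0;0 0 30 0 0 0'
python3 -m inch '0 0 30 0 0 0;0 0 30 0 0 0;0 0 30 0 0 0;0 0 30 0 0 0;0 0 20 0 0 0;0 0 19 0 0 0;0 0 0 0 0 0;0 0 0 0 0 0;0 0 0 0 0 0;0 0 0 0 0 0'
python3 - <<'E'
from h import *
c=cap('wrist','w4.png')
print(blades(c,box=(520,-300,700,-150)),ctrl.sense()['joints'].round(2))
plan(591.1,-225.9,-28.5,-16.6)
E
```

```text
time_s: 14.18
eef_pos: [567.0, -201.0, 269.3]
ee_rot: [-0.0, 0.984, 0.179, -0.0]
force: [-0.1, 0.3, -0.2]
grip_width: 0.994
grip_force: 0.0
time_s: 15.02
eef_pos: [591.1, -226.2, 178.0]
ee_rot: [0.0, 0.989, -0.145, 0.0]
force: [0.1, -0.8, -1.3]
grip_width: 0.999
grip_force: 0.0
time_s: 15.85
eef_pos: [591.8, -226.4, 22.0]
ee_rot: [0.001, 0.99, -0.145, 0.001]
force: [-0.9, 0.7, 0.3]
grip_width: 1.003
grip_force: 0.0
[([591.2, -225.9], np.float32(-16.5), 101.4, 26.8, 2490)] [-0.55  0.72  1.34  0.    1.08  1.31]
yaw now -16.6 turn units z -0.00 shift after turn [-0.6 -0.2 50.3] shift now-frame [-0.7 -0.2 50.3] tilt 0.14
```

```bash
python3 -m inch '0 0 12 0 0 0;0 0 12 0 0 0;0 0 11 0 0 0;0 0 8 0 0 0;0 0 5 0 0 0;0 0 2 0 0 0;0 0 0 0 0 0;0 0 0 0 0 0;0 0 0 0 0 0;0 0 0 0 0 0' 1 40
python3 -m inch '0 0 0 0 0 0;0 0 0 0 0 0;0 0 0 0 0 0;0 0 0 0 0 0;0 0 0 0 0 0;0 0 0 0 0 0;0 0 0 0 0 0;0 0 0 0 0 0;0 0 0 0 0 0;0 0 0 0 0 0' 0 40
```

```text
time_s: 16.73
eef_pos: [591.2, -226.0, -29.2]
ee_rot: [0.0, 0.989, -0.145, 0.0]
force: [0.2, 0.4, 0.6]
grip_width: 1.0
grip_force: 0.0
time_s: 17.57
eef_pos: [591.1, -226.0, -29.4]
ee_rot: [0.0, 0.99, -0.145, 0.0]
force: [-0.8, -0.2, 4.7]
grip_width: 0.28
grip_force: 39.6
```

```bash
python3 -m inch '0 0 -5 0 0 0;0 0 -10 0 0 0;0 0 -25 0 0 0;0 0 -30 0 0 0;0 0 -30 0 0 0;0 0 -30 0 0 0;0 0 -30 0 0 0;0 0 -30 0 0 -1;0 0 -30 0 0 -1;0 0 0 0 0 -1' - 40
python3 - <<'E'
from h import *
plan(470,10,190,8)
E
```

```text
time_s: 18.4
eef_pos: [592.7, -226.8, 197.8]
ee_rot: [0.003, 1.0, 0.015, 0.005]
force: [-0.4, 0.1, 0.2]
grip_width: 0.282
grip_force: 39.5
yaw now 1.7 turn units z -1.05 shift after turn [ -88.5 -251.5    7.8] shift now-frame [-115.7 -240.3    5.3] tilt 0.61
```

```bash
python3 -m inch '0 0 0 0 0 -1.05;-12 -32 1 0 0 0;-12 -32 1 0 0 0;-12 -32 1 0 0 0;-12 -32 1 0 0 0;-12 -32 1 0 0 0;-12 -32 1 0 0 0;-12 -32 1 0 0 0;-4 -27 0 0 0 0;0 0 0 0 0 0' - 40
python3 -m inch '0 0 0 0 0 0;0 0 0 0 0 0;0 0 0 0 0 0;0 0 0 0 0 0;0 0 0 0 0 0;0 0 0 0 0 0;0 0 0 0 0 0;0 0 0 0 0 0;0 0 0 0 0 0;0 0 0 0 0 0' - 40
python3 - <<'E'
from h import *
c=cap('wrist','w5.png'); im=rect(c,450,-130,690,150,34,0.5)
v=cv2.resize(c['image'][:,:,::-1],(400,300),interpolation=cv2.INTER_AREA)
m=np.zeros((560,800,3),np.uint8);m[:,:480]=im[:,:,::-1];m[:240,480:]=cv2.resize(v,(320,240));
cv2.imwrite('pics/blk.png',m);plan(470,10,190,8)
E
```

```text
time_s: 19.23
eef_pos: [468.4, 14.8, 184.1]
ee_rot: [-0.001, 0.998, 0.069, 0.0]
force: [0.6, 0.2, -1.0]
grip_width: 0.283
grip_force: 39.6
time_s: 20.07
eef_pos: [470.2, 11.1, 183.3]
ee_rot: [-0.0, 0.998, 0.067, -0.0]
force: [0.5, -0.2, -1.3]
grip_width: 0.282
grip_force: 39.6
yaw now 7.7 turn units z -0.05 shift after turn [-0.4  1.1 -6.7] shift now-frame [-0.3  1.1 -6.7] tilt 0.0
```

View pics/blk.png

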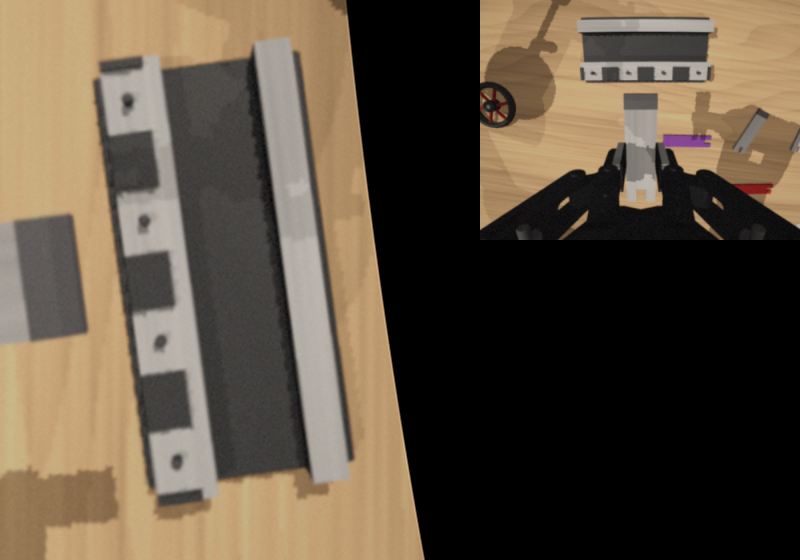

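The block is sharply visible, with pins in the rectified frame at (127,101), (144,221), (160,341) and (177,461). The held blade is square in the fingers.

Run:
```python
from h import *
c=load('w5')
uv=np.array([[177,461],[160,341],[144,221],[127,101]])
P=np.c_[450+uv[:,0]/2,150-uv[:,1]/2,np.full(4,34)]
P=onz(c,proj(c,P),38.5)[:,:2];print(P.round(1).tolist())
m=np.c_[np.full(4,-40),[-90,-30,30,90]]
ctr=P.mean(0);a=np.arctan2(*(P[3]-P[0])[::-1])-np.pi/2
Rb=np.array([[np.cos(a),-np.sin(a)],[np.sin(a),np.cos(a)]])
B=ctr-Rb@[-40,0];print('block',B.round(1),np.degrees(a).round(2),'len',np.linalg.norm(P[3]-P[0]))
print('mids',[(B+Rb@[0,y]).round(1).tolist() for y in (-90,-30,30,90)])
T=[470.2,11.1]
for z in (217.7,):
  for b in blades(c,box=(400,-40,560,60),z=z,dbg='held.png',s=0.25): print(z,b, Rb.T@(np.array(b[0])-T))
```

```text
[[538.6, -79.1], [530.2, -19.9], [522.3, 39.2], [513.9, 98.4]]
block [565.9  15.2] 7.91 len 179.20356639806627
mids [[578.3, -74.0], [570.0, -14.6], [561.7, 44.9], [553.5, 104.3]]
217.7 ([470.0, 10.4], np.float32(7.6), 101.6, 27.0, 2494) [-0.29439631 -0.66583092]
217.7 ([545.5, 15.3], np.float32(-83.1), 93.7, 32.9, 2344) [75.16185533 -6.19883081]
```

View pics/held.png

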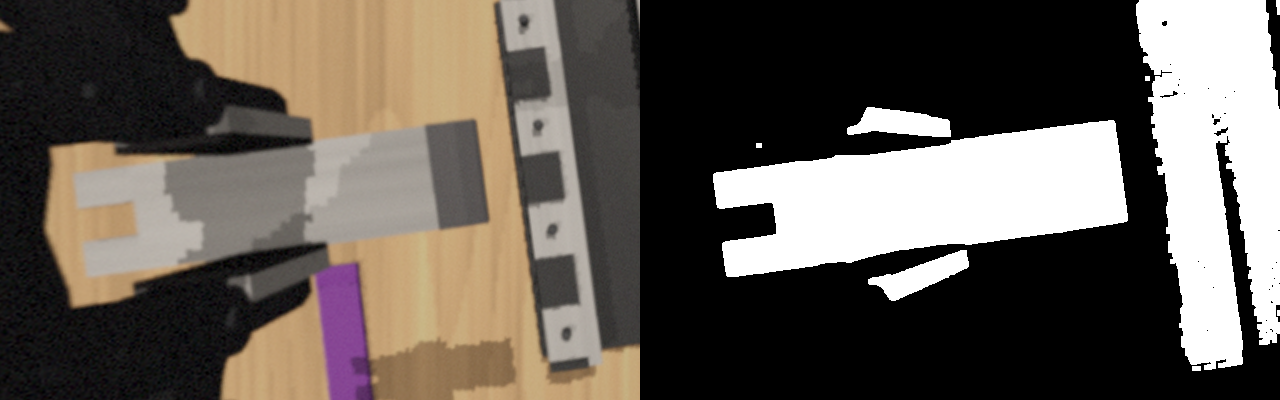

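Held blade centred within 0.7 mm, angle 7.6°. It goes to station 3.

Run:
```python
from h import *
plan(553.7,105,30,8.0)
```

```text
yaw now 7.7 turn units z -0.05 shift after turn [ 95.8 -81.3 153.3] shift now-frame [ 95.3 -81.9 153.3] tilt 0.0
```

```bash
python3 -m inch '0 0 0 0 0 -0.05;24 -20 0 0 0 0;24 -20 0 0 0 0;24 -20 0 0 0 0;23.8 -21.3 0 0 0 0;0 0 30 0 0 0;0 0 30 0 0 0;0 0 30 0 0 0;0 0 30 0 0 0;0 0 20 0 0 0' - 40
python3 -m inch '0 0 13 0 0 0;0 0 0 0 0 0;0 0 0 0 0 0;0 0 0 0 0 0;0 0 0 0 0 0;0 0 0 0 0 0;0 0 0 0 0 0;0 0 0 0 0 0;0 0 0 0 0 0;0 0 0 0 0 0' - 40
cat >> h.py <<'E'
B=np.array([565.9,15.2]);AB=7.91;a_=np.radians(AB);Rb=np.array([[np.cos(a_),-np.sin(a_)],[np.sin(a_),np.cos(a_)]])
def mid(k): return B+Rb@[0,-90+60*k]
def heldcheck(k,f=None):
    c=cap('wrist',f);T=ctrl.sense()['eef_pos'];M=mid(k);z=T[2]+34.4
    for b in blades(c,box=(M[0]-75,M[1]-30,M[0]+75,M[1]+30),z=z,s=0.25): print('held',b,'err block frame',(Rb.T@(np.array(b[0])-M)).round(2))
    plan(M[0],M[1],T[2],AB)
    return c,M
E
python3 - <<'E'
from h import *
c,M=heldcheck(3,'w6.png')
P=M+Rb@[-40,0]; p=proj(c,[[*P,38]])[0];x,y=p.astype(int);print(p)
im=cv2.resize(c['image'][max(0,y-75):y+75,x-100:x+100,::-1],(800,600),interpolation=cv2.INTER_CUBIC);cv2.imwrite('pics/h3.png',im)
E
```

```text
time_s: 20.95
eef_pos: [552.5, 105.0, 40.5]
ee_rot: [-0.0, 0.998, 0.07, -0.002]
force: [-0.6, -0.5, -1.8]
grip_width: 0.281
grip_force: 39.6
time_s: 21.78
eef_pos: [553.8, 104.9, 30.4]
ee_rot: [0.0, 0.998, 0.07, 0.0]
force: [0.5, -1.1, -0.3]
grip_width: 0.283
grip_force: 39.6
held ([554.5, 100.6], np.float32(1.0), 105.7, 53.9, 3202) err block frame [ 0.46 -3.84]
yaw now 8.0 turn units z 0.01 shift after turn [-0.4  0.5  0. ] shift now-frame [-0.4  0.5 -0. ] tilt 0.01
[281.08189969 306.5856027 ]
```

View pics/h3.png

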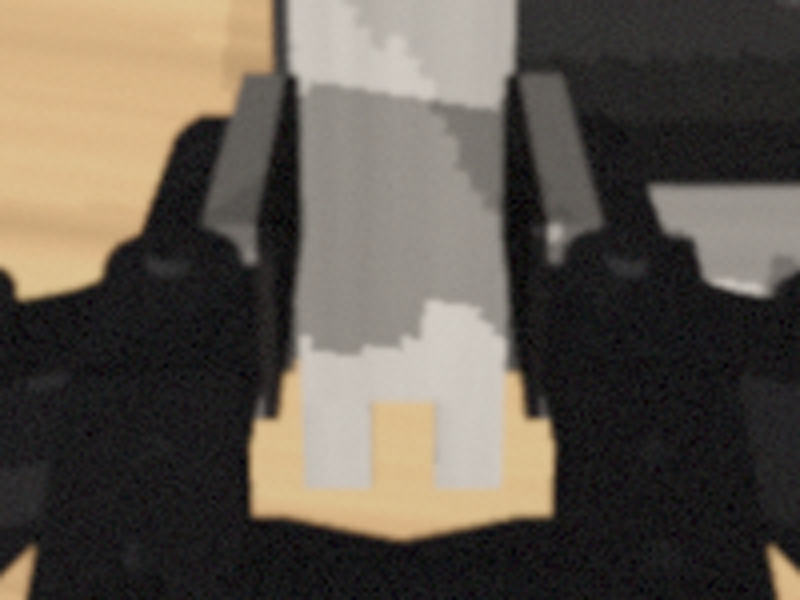

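The tail slot is centred at crop x≈403 against the pin column at 400, and the blade is straight. Lowering gently.

```bash
python3 -m inch '0 -0.2 4 0 0 0;0 0 4 0 0 0;0 0 4 0 0 0;0 0 3 0 0 0;0 0 3 0 0 0;0 0 2 0 0 0;0 0 0 0 0 0;0 0 0 0 0 0;0 0 0 0 0 0;0 0 0 0 0 0' - 40
python3 -m inch '0 0 1 0 0 0;0 0 1 0 0 0;0 0 1 0 0 0;0 0 1 0 0 0;0 0 1 0 0 0;0 0 0 0 0 0;0 0 0 0 0 0;0 0 0 0 0 0;0 0 0 0 0 0;0 0 0 0 0 0' - 40
```

```text
time_s: 22.67
eef_pos: [553.9, 105.1, 10.5]
ee_rot: [0.0, 0.998, 0.07, 0.0]
force: [-0.2, -0.0, -1.6]
grip_width: 0.285
grip_force: 39.6
time_s: 23.5
eef_pos: [553.8, 105.1, 5.4]
ee_rot: [0.0, 0.998, 0.07, 0.0]
force: [-0.5, -0.0, -1.5]
grip_width: 0.282
grip_force: 39.6
```

```bash
python3 -m inch '0 0 0.7 0 0 0;0 0 0.7 0 0 0;0 0 0.6 0 0 0;0 0 0 0 0 0;0 0 0 0 0 0;0 0 0 0 0 0;0 0 0 0 0 0;0 0 0 0 0 0;0 0 0 0 0 0;0 0 0 0 0 0' - 40
```

```text
time_s: 24.33
eef_pos: [553.9, 105.1, 4.5]
ee_rot: [0.0, 0.998, 0.07, 0.0]
force: [-4.7, -1.8, 10.2]
grip_width: 0.278
grip_force: 41.0
```

```bash
python3 -m inch '0 0 0 0 0 0;0 0 0 0 0 0;0 0 0 0 0 0;0 0 0 0 0 0;0 0 0 0 0 0;0 0 -10 0 0 0;0 0 -20 0 0 0;0 0 -30 0 0 0;0 0 -40 0 0 0;0 0 -40 0 0 0' 0.45 40
python3 -m inch '0 0 0 0 0 0;-20 38 -20 0 0 0;0 38 -20 0 0 0;0 38 -20 0 0 0;0 38 0 0 0 0;0 38 0 0 0 0;0 38 0 0 0 0;0 38 0 0 0 0;0 0 0 0 0 0;0 0 0 0 0 0' 1 40
python3 - <<'E'
from h import *
c=cap('wrist','w7.png');
print(blades(c));P=mid(3)
print('seated',[ (b,(Rb.T@(np.array(b[0])-B)).round(1)) for b in blades(c,box=(P[0]-80,P[1]-40,P[0]+90,P[1]+40),z=39)])
im=rect(c,400,-440,720,160,20,0.75);cv2.imwrite('pics/o7.png',im[:,:,::-1]);print(im.shape)
E
```

```text
time_s: 25.17
eef_pos: [553.1, 105.1, 145.3]
ee_rot: [-0.0, 0.998, 0.07, -0.0]
force: [1.0, 0.2, 0.0]
grip_width: 0.451
grip_force: 0.0
time_s: 26.0
eef_pos: [572.1, -155.5, 199.7]
ee_rot: [-0.0, 0.998, 0.068, -0.0]
force: [0.1, -0.7, 0.5]
grip_width: 0.999
grip_force: 0.0
[([573.8, -370.8], np.float32(18.6), 101.2, 28.2, 2615), ([435.5, -226.3], np.float32(-17.7), 101.8, 28.3, 2651)]
seated [(([555.9, 95.1], np.float32(8.0), 103.2, 55.2, 3135), array([ 1.1, 80.5]))]
(800, 427, 3)
```

Run:
```python
from h import *
plan(573.8,-370.8,20,18.6)
c=cap('wrist','w7b.png');P=mid(3)
im=rect(c,P[0]-90,P[1]-60,P[0]+110,P[1]+90,39,0.25)
cv2.imwrite('pics/seat3.png',im[:,:,::-1]);print(im.shape)
```

```text
yaw now 7.9 turn units z -1.78 shift after turn [-67.6 205.9 179.8] shift now-frame [-28.3 214.9 179.8] tilt 0.02
(600, 800, 3)
```

View pics/seat3.png

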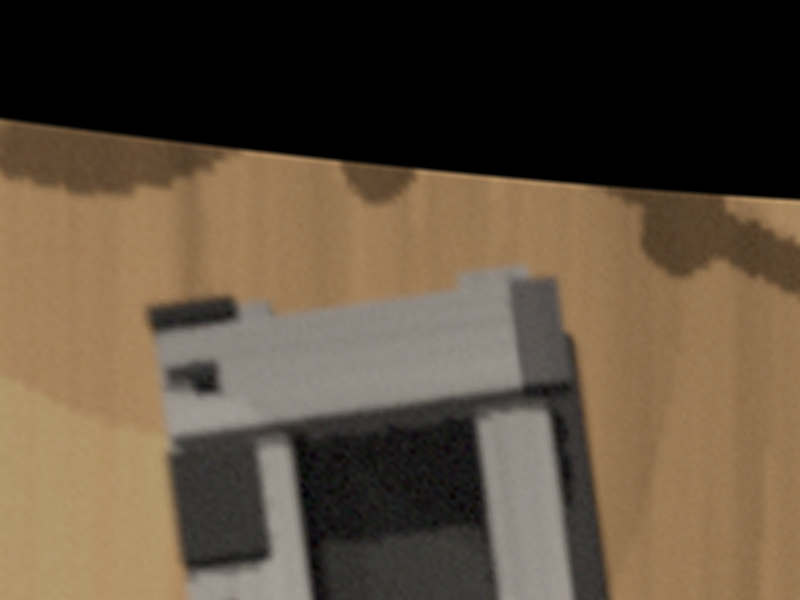

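The seated blade at station 3 shows the pin in the slot (200,377) and edge overhanging the front rest. Next is blade D.

```bash
python3 -m inch '0 0 0 0 0 -0.9;0 0 0 0 0 -0.88;-11 34 0 0 0 0;-11 34 0 0 0 0;-11 34 0 0 0 0;-11 34 0 0 0 0;-11 34 0 0 0 0;-12.6 36 0 0 0 0;0 0 35 0 0 0;0 0 35 0 0 0' 1 40
python3 -m inch '0 0 35 0 0 0;0 0 35 0 0 0;0 0 25 0 0 0;0 0 15 0 0 0;0 0 0 0 0 0;0 0 0 0 0 0;0 0 0 0 0 0;0 0 0 0 0 0;0 0 0 0 0 0;0 0 0 0 0 0'
python3 - <<'E'
from h import *
c=cap('wrist','w8.png')
bs=blades(c,box=(490,-450,660,-290));print(bs)
for b in bs: plan(*b[0],-29,float(b[1]))
E
```

```text
time_s: 26.93
eef_pos: [575.2, -372.1, 130.7]
ee_rot: [0.002, 0.987, 0.162, 0.002]
force: [0.8, -0.2, -1.6]
grip_width: 1.001
grip_force: 0.0
time_s: 27.77
eef_pos: [574.5, -370.9, 20.7]
ee_rot: [0.001, 0.987, 0.162, 0.0]
force: [-0.6, -0.0, 0.3]
grip_width: 1.001
grip_force: 0.0
[([574.0, -371.2], np.float32(18.9), 101.1, 26.7, 2483)]
yaw now 18.7 turn units z -0.04 shift after turn [-0.5  0.1 49.4] shift now-frame [-0.5  0.1 49.4] tilt 0.06
```

```bash
python3 -m inch '-0.3 0 12 0 0 0;0 0 12 0 0 0;0 0 11 0 0 0;0 0 8 0 0 0;0 0 5 0 0 0;0 0 1.4 0 0 0;0 0 0 0 0 0;0 0 0 0 0 0;0 0 0 0 0 0;0 0 0 0 0 0' 1 40
python3 -m inch '0 0 0 0 0 0;0 0 0 0 0 0;0 0 0 0 0 0;0 0 0 0 0 0;0 0 0 0 0 0;0 0 0 0 0 0;0 0 0 0 0 0;0 0 0 0 0 0;0 0 0 0 0 0;0 0 0 0 0 0' 0 40
python3 -m inch '0 0 -5 0 0 0;0 0 -10 0 0 0;0 0 -20 0 0 0;0 0 -30 0 0 0;0 0 -30 0 0 0;0 0 -30 0 0 0;0 0 -20 0 0 0;0 0 0 0 0 0.9;0 0 0 0 0 0.9;0 0 0 0 0 0' - 40
python3 - <<'E'
from h import *
plan(*mid(2),115,AB)
E
```

```text
time_s: 28.65
eef_pos: [574.1, -371.1, -29.1]
ee_rot: [0.0, 0.987, 0.162, 0.0]
force: [-0.0, -0.4, 0.6]
grip_width: 0.999
grip_force: 0.0
time_s: 29.48
eef_pos: [574.0, -371.0, -29.4]
ee_rot: [0.0, 0.987, 0.162, 0.0]
force: [-0.3, -0.2, 3.3]
grip_width: 0.279
grip_force: 39.6
time_s: 30.32
eef_pos: [573.9, -370.9, 116.2]
ee_rot: [0.0, 0.998, 0.067, 0.0]
force: [0.3, 0.4, -1.1]
grip_width: 0.28
grip_force: 39.4
yaw now 7.7 turn units z -0.04 shift after turn [  45.2 -413.5    1.2] shift now-frame [  43.5 -413.7    1. ] tilt 0.04
```

```bash
cat >> h.py <<'E'
def held():
    c=cap('wrist');s=ctrl.sense();T=s['eef_pos'];q=np.array(s['ee_rot']);Rm=R.from_quat(q[[1,2,3,0]]).as_matrix();y=np.degrees(np.arctan2(Rm[1,0],Rm[0,0]))
    for b in blades(c,box=(T[0]-75,T[1]-35,T[0]+75,T[1]+35),z=T[2]+34.4,s=0.25):
        print('held',b,'in tool x,y',(Rm[:2,:2].T@(np.array(b[0])-T[:2])).round(2),'yaw',y.round(2),'grip',s['grip_width'])
E
python3 -m inch '5 -38 0 0 0 -0.04;5 -38 0 0 0 0;5 -38 0 0 0 0;5 -38 0 0 0 0;5 -38 0 0 0 0;0 0 0 0 0 0;0 0 0 0 0 0;0 0 0 0 0 0;0 0 0 0 0 0;0 0 0 0 0 0' - 40
python3 - <<'E'
from h import *
held(); plan(*mid(2),30,AB)
E
```

```text
time_s: 31.15
eef_pos: [571.9, -180.4, 115.1]
ee_rot: [-0.0, 0.998, 0.07, -0.0]
force: [0.2, -0.2, -2.0]
grip_width: 0.283
grip_force: 39.5
held ([568.7, -182.5], np.float32(8.7), 108.3, 29.7, 2643) in tool x,y [-3.47  1.78] yaw 8.05 grip 0.27983248825657203
yaw now 8.1 turn units z 0.02 shift after turn [  21.  -224.4   85.1] shift now-frame [  21.5 -224.4   85.1] tilt 0.02
```

```bash
cat >> h.py <<'E'
def held2():
    c=cap('wrist');s=ctrl.sense();T=s['eef_pos'];q=np.array(s['ee_rot']);Rm=R.from_quat(q[[1,2,3,0]]).as_matrix()
    st=0.25;X,Y=np.meshgrid(np.arange(-75,75,st),np.arange(-25,25,st))
    P=T+np.array([0,0,34.4])+X[...,None]*(Rm[:,0]*[1,1,0])+Y[...,None]*(Rm[:,1]*[1,1,0])
    p=proj(c,P.reshape(-1,3)).astype(np.float32).reshape(*X.shape,2)
    im=cv2.remap(np.ascontiguousarray(c['image']),p[...,0],p[...,1],cv2.INTER_CUBIC);h=cv2.cvtColor(im,cv2.COLOR_RGB2HSV)
    m=(h[...,1]<70)&(h[...,2]>60)
    for x in range(-60,66,5):
        col=m[:,int((x+75)/st)];i=np.flatnonzero(col)
        print(x,[(Y[a[0],0],Y[a[-1],0]) for a in np.split(i,np.flatnonzero(np.diff(i)>1)+1) if len(a)>4],end=' | ')
    for y in (-9,-6,0,6,9):
        r=m[int((y+25)/st)];i=np.flatnonzero(r);print('\ny',y,[(X[0,a[0]],X[0,a[-1]]) for a in np.split(i,np.flatnonzero(np.diff(i)>1)+1) if len(a)>8],end='')
    print()
E
python3 - <<'E'
from h import *
held2()
E
```

```text
-60 [] | -55 [(np.float64(5.0), np.float64(10.0))] | -50 [(np.float64(-12.25), np.float64(-3.5)), (np.float64(-2.5), np.float64(2.75)), (np.float64(5.0), np.float64(13.75))] | -45 [(np.float64(-12.5), np.float64(-3.5)), (np.float64(-0.25), np.float64(14.75))] | -40 [(np.float64(-12.5), np.float64(-3.5)), (np.float64(2.25), np.float64(17.0))] | -35 [(np.float64(-12.25), np.float64(16.5))] | -30 [(np.float64(-12.5), np.float64(15.75))] | -25 [(np.float64(-12.25), np.float64(15.0))] | -20 [(np.float64(-12.5), np.float64(14.0))] | -15 [(np.float64(-19.5), np.float64(-17.25)), (np.float64(-12.25), np.float64(13.25)), (np.float64(18.75), np.float64(20.5))] | -10 [(np.float64(-23.5), np.float64(-17.75)), (np.float64(-11.75), np.float64(13.0)), (np.float64(18.75), np.float64(24.75))] | -5 [(np.float64(-22.25), np.float64(-16.5)), (np.float64(-11.75), np.float64(12.75)), (np.float64(17.75), np.float64(23.75))] | 0 [(np.float64(-20.75), np.float64(-15.5)), (np.float64(-11.75), np.float64(12.75)), (np.float64(16.75), np.float64(22.25))] | 5 [(np.float64(-19.0), np.float64(-14.25)), (np.float64(-11.75), np.float64(13.0)), (np.float64(15.5), np.float64(20.25))] | 10 [(np.float64(-12.5), np.float64(13.75))] | 15 [(np.float64(-12.5), np.float64(13.75))] | 20 [(np.float64(-12.5), np.float64(13.5))] | 25 [(np.float64(-12.5), np.float64(13.5))] | 30 [(np.float64(-12.5), np.float64(13.5))] | 35 [(np.float64(-12.5), np.float64(13.5))] | 40 [(np.float64(-12.25), np.float64(13.5))] | 45 [(np.float64(-12.25), np.float64(13.25))] | 50 [(np.float64(-12.25), np.float64(13.25))] | 55 [] | 60 [] | 65 [] | 
y -9 [(np.float64(-51.0), np.float64(50.5))]
y -6 [(np.float64(-50.75), np.float64(50.5))]
y 0 [(np.float64(-53.25), np.float64(-44.25)), (np.float64(-36.75), np.float64(50.5))]
y 6 [(np.float64(-56.25), np.float64(50.5))]
y 9 [(np.float64(-57.25), np.float64(50.5))]
```

```bash
python3 -m inch '3.6 -37.5 0 0 0 0;3.6 -37.5 0 0 0 0;3.6 -37.5 0 0 0 0;3.6 -37.5 0 0 0 0;3.6 -37.5 0 0 0 0;3.4 -37.5 0 0 0 0;0 0 30 0 0 0;0 0 25 0 0 0;0 0 20 0 0 0;0 0 10 0 0 0' - 40
python3 -m inch '0 0 0 0 0 0;0 0 0 0 0 0;0 0 0 0 0 0;0 0 0 0 0 0;0 0 0 0 0 0;0 0 0 0 0 0;0 0 0 0 0 0;0 0 0 0 0 0;0 0 0 0 0 0;0 0 0 0 0 0' - 40
python3 - <<'E'
from h import *
plan(*mid(2),4.6,AB);held2()
E
```

```text
time_s: 32.08
eef_pos: [560.3, 46.5, 27.8]
ee_rot: [-0.0, 0.998, 0.071, -0.002]
force: [1.1, -0.4, -1.5]
grip_width: 0.286
grip_force: 39.6
time_s: 32.92
eef_pos: [561.5, 46.5, 30.3]
ee_rot: [0.0, 0.998, 0.071, 0.0]
force: [-0.8, 1.2, -1.4]
grip_width: 0.283
grip_force: 39.6
yaw now 8.1 turn units z 0.03 shift after turn [ 0.   1.6 25.7] shift now-frame [ 0.   1.6 25.7] tilt 0.0
-60 [] | -55 [] | -50 [(np.float64(-12.75), np.float64(-3.5)), (np.float64(4.75), np.float64(14.0))] | -45 [(np.float64(-12.75), np.float64(-3.5)), (np.float64(4.5), np.float64(13.75))] | -40 [(np.float64(-12.5), np.float64(-3.5)), (np.float64(4.75), np.float64(13.75))] | -35 [(np.float64(-12.75), np.float64(13.75))] | -30 [(np.float64(-14.0), np.float64(15.0))] | -25 [(np.float64(-13.25), np.float64(14.75))] | -20 [(np.float64(-13.0), np.float64(14.0))] | -15 [(np.float64(-19.75), np.float64(-17.5)), (np.float64(-12.5), np.float64(13.25)), (np.float64(18.5), np.float64(20.5))] | -10 [(np.float64(-24.0), np.float64(-17.75)), (np.float64(-12.0), np.float64(13.0)), (np.float64(18.25), np.float64(24.75))] | -5 [
[... 698 characters left out ...]
(np.float64(-25.0), np.float64(24.75))] | 45 [(np.float64(-25.0), np.float64(24.75))] | 50 [(np.float64(-25.0), np.float64(-24.0)), (np.float64(-21.0), np.float64(-20.0)), (np.float64(-13.25), np.float64(13.75))] | 55 [(np.float64(-25.0), np.float64(24.75))] | 60 [] | 65 [] | 
y -9 [(np.float64(-51.0), np.float64(50.75)), (np.float64(52.25), np.float64(58.0))]
y -6 [(np.float64(-51.0), np.float64(50.5)), (np.float64(52.5), np.float64(58.0))]
y 0 [(np.float64(-36.75), np.float64(50.75)), (np.float64(52.25), np.float64(57.75))]
y 6 [(np.float64(-51.0), np.float64(50.75)), (np.float64(52.25), np.float64(58.0))]
y 9 [(np.float64(-51.0), np.float64(50.75)), (np.float64(52.25), np.float64(57.75))]
```

```bash
python3 -m inch '0 0.9 4 0 0 0;0 0 4 0 0 0;0 0 4 0 0 0;0 0 4 0 0 0;0 0 3 0 0 0;0 0 2 0 0 0;0 0 0 0 0 0;0 0 0 0 0 0;0 0 0 0 0 0;0 0 0 0 0 0' - 40
python3 -m inch '0 0 1 0 0 0;0 0 1 0 0 0;0 0 1 0 0 0;0 0 1 0 0 0;0 0 1 0 0 0;0 0 0.7 0 0 0;0 0 0 0 0 0;0 0 0 0 0 0;0 0 0 0 0 0;0 0 0 0 0 0' - 40
```

```text
time_s: 33.8
eef_pos: [561.8, 45.6, 9.5]
ee_rot: [0.0, 0.998, 0.071, 0.0]
force: [0.0, 0.6, -0.8]
grip_width: 0.284
grip_force: 39.6
time_s: 34.63
eef_pos: [561.6, 45.6, 4.5]
ee_rot: [0.0, 0.997, 0.071, 0.0]
force: [-4.6, -0.7, 8.4]
grip_width: 0.282
grip_force: 40.7
```

```bash
python3 -m inch '0 0 0 0 0 0;0 0 0 0 0 0;0 0 0 0 0 0;0 0 0 0 0 0;0 0 0 0 0 0;0 0 -10 0 0 0;0 0 -20 0 0 0;0 0 -30 0 0 0;0 0 -35 0 0 0;0 0 -35 0 0 0' 0.45 40
python3 - <<'E'
from h import *
plan(435.5,-226.3,20,-17.7)
E
```

```text
time_s: 35.47
eef_pos: [561.3, 45.7, 135.7]
ee_rot: [-0.0, 0.998, 0.071, -0.0]
force: [0.4, -0.4, -0.5]
grip_width: 0.452
grip_force: 0.0
yaw now 8.1 turn units z 4.30 shift after turn [-37.1 297.3 115.7] shift now-frame [-162.8  251.6  115.7] tilt 0.02
```

```bash
python3 -m inch '-22 34 0 0 0 0;-22 34 0 0 0 0;-22 34 0 0 0 0;-22 34 0 0 0 0;-22 34 0 0 0 0;-22 34 0 0 0 0;-22 34 0 0 0 0;-8.8 13.6 0 0 0 1.1;0 0 0 0 0 1.1;0 0 0 0 0 1.1' 1 40
python3 -m inch '0 0 0 0 0 1;0 0 35 0 0 0;0 0 35 0 0 0;0 0 30 0 0 0;0 0 15 0 0 0;0 0 0 0 0 0;0 0 0 0 0 0;0 0 0 0 0 0;0 0 0 0 0 0;0 0 0 0 0 0'
python3 - <<'E'
from h import *
c=cap('wrist','w9.png')
bs=blades(c,box=(360,-310,510,-150));print(bs)
for b in bs: plan(*b[0],-29.2,float(b[1]))
E
```

```text
time_s: 36.3
eef_pos: [435.4, -227.6, 134.3]
ee_rot: [0.0, 0.994, -0.106, 0.0]
force: [0.9, -0.1, 0.3]
grip_width: 0.998
grip_force: 0.0
time_s: 37.13
eef_pos: [436.5, -226.9, 19.8]
ee_rot: [0.001, 0.988, -0.154, 0.001]
force: [-1.8, -0.2, 0.4]
grip_width: 0.998
grip_force: 0.0
[([435.3, -226.8], np.float32(-17.7), 101.3, 26.9, 2486)]
yaw now -17.7 turn units z -0.00 shift after turn [-1.   0.4 48.8] shift now-frame [-1.1  0.3 48.8] tilt 0.1
```

```bash
python3 -m inch '-0.6 0 12 0 0 0;0 0 12 0 0 0;0 0 11 0 0 0;0 0 8 0 0 0;0 0 5 0 0 0;0 0 1 0 0 0;0 0 0 0 0 0;0 0 0 0 0 0;0 0 0 0 0 0;0 0 0 0 0 0' 1 40
python3 -m inch '0 0 0 0 0 0;0 0 0 0 0 0;0 0 0 0 0 0;0 0 0 0 0 0;0 0 0 0 0 0;0 0 0 0 0 0;0 0 0 0 0 0;0 0 0 0 0 0;0 0 0 0 0 0;0 0 0 0 0 0' 0 40
python3 -m inch '0 0 -5 0 0 0;0 0 -10 0 0 0;0 0 -20 0 0 0;0 0 -30 0 0 0;0 0 -30 0 0 0;0 0 -30 0 0 0;0 0 -20 0 0 -1.1;0 0 0 0 0 -1.1;0 0 0 0 0 -1.1;0 0 0 0 0 -1' - 40
python3 - <<'E'
from h import *
plan(*mid(1),115,AB);held2()
E
```

```text
time_s: 38.02
eef_pos: [435.6, -226.4, -30.0]
ee_rot: [0.0, 0.988, -0.154, 0.0]
force: [0.4, -0.3, -0.6]
grip_width: 0.996
grip_force: 0.0
time_s: 38.85
eef_pos: [435.4, -226.2, -30.2]
ee_rot: [0.0, 0.988, -0.154, 0.0]
force: [-1.8, 0.8, 5.7]
grip_width: 0.286
grip_force: 39.4
time_s: 39.68
eef_pos: [435.3, -226.2, 115.6]
ee_rot: [0.0, 0.997, 0.073, 0.0]
force: [-0.3, 0.6, -1.2]
grip_width: 0.288
grip_force: 39.5
yaw now 8.4 turn units z 0.09 shift after turn [ 162.5 -191.1    0.6] shift now-frame [ 164.3 -189.6    0.6] tilt 0.06
-60 [] | -55 [] | -50 [(np.float64(-13.0), np.float64(-3.75)), (np.float64(4.5), np.float64(13.75))] | -45 [(np.float64(-13.0), np.float64(-3.75)), (np.float64(4.5), np.float64(13.75))] | -40 [(np.float64(-13.0), np.float64(-3.75)), (np.float64(4.5), np.float64(13.5))] | -35 [(np.float64(-12.75), np.float64(13.25))] | -30 [(np.float64(-12.75), np.float64(13.5))] | -25 [(np.float64(-12.5), np.float64(13.25))] | -20 [(np.float64(-12.75), np.float64(14.0))] | -15 [(np.float64(-19.75), np.float64(-18.0)), (np.float64(-12.5), np.float64(13.25)), (np.float64(18.75
[... 489 characters left out ...]
.float64(15.75), np.float64(20.25))] | 10 [(np.float64(-12.75), np.float64(13.75))] | 15 [(np.float64(-12.5), np.float64(13.75))] | 20 [(np.float64(-12.5), np.float64(13.75))] | 25 [(np.float64(-12.5), np.float64(13.75))] | 30 [(np.float64(-12.5), np.float64(13.75))] | 35 [(np.float64(-12.5), np.float64(13.75))] | 40 [(np.float64(-12.5), np.float64(13.75))] | 45 [(np.float64(-12.25), np.float64(13.5))] | 50 [(np.float64(-12.0), np.float64(13.0))] | 55 [] | 60 [] | 65 [] | 
y -9 [(np.float64(-52.0), np.float64(50.25))]
y -6 [(np.float64(-52.0), np.float64(50.0))]
y 0 [(np.float64(-37.5), np.float64(50.0))]
y 6 [(np.float64(-52.0), np.float64(50.0))]
y 9 [(np.float64(-52.0), np.float64(50.0))]
```

```bash
python3 -m inch '0 0 0 0 0 0.09;27.2 -32 0 0 0 0;27.2 -32 0 0 0 0;27.2 -32 0 0 0 0;27.2 -32 0 0 0 0;27.2 -32 0 0 0 0;27.2 -31.7 0 0 0 0;0 0 30 0 0 0;0 0 30 0 0 0;0 0 24 0 0 0' - 40
python3 -m inch '0 0 1 0 0 0;0 0 0 0 0 0;0 0 0 0 0 0;0 0 0 0 0 0;0 0 0 0 0 0;0 0 0 0 0 0;0 0 0 0 0 0;0 0 0 0 0 0;0 0 0 0 0 0;0 0 0 0 0 0' - 40
python3 - <<'E'
from h import *
plan(*mid(1),4,AB);held2()
E
```

```text
time_s: 40.57
eef_pos: [570.5, -15.2, 28.8]
ee_rot: [-0.0, 0.998, 0.065, -0.001]
force: [0.3, -0.1, -1.6]
grip_width: 0.28
grip_force: 39.6
time_s: 41.4
eef_pos: [570.9, -16.2, 29.6]
ee_rot: [-0.0, 0.998, 0.066, 0.0]
force: [0.5, 0.0, -1.8]
grip_width: 0.284
grip_force: 39.7
yaw now 7.6 turn units z -0.06 shift after turn [-0.7 -1.8 25.6] shift now-frame [-0.7 -1.8 25.6] tilt 0.0
-60 [] | -55 [] | -50 [(np.float64(-12.75), np.float64(-3.5)), (np.float64(4.75), np.float64(13.75))] | -45 [(np.float64(-12.75), np.float64(-3.5)), (np.float64(4.75), np.float64(14.0))] | -40 [(np.float64(-12.75), np.float64(-3.5)), (np.float64(4.5), np.float64(14.0))] | -35 [(np.float64(-12.75), np.float64(13.75))] | -30 [(np.float64(-14.75), np.float64(14.75))] | -25 [(np.float64(-14.25), np.float64(14.5))] | -20 [(np.float64(-13.25), np.float64(14.0))] | -15 [(np.float64(-20.0), np.float64(-17.5)), (np.float64(-12.5), np.float64(13.5)), (np.float64(18.5), np.float64(20.75))] | -10 [(np.float64(-24.25), np.float64(-17.75)), (np.float64(-12.25), np.float64(13.0)), (np.float64(18.5), np.float64(24.75))] | -
[... 652 characters left out ...]
-25.0), np.float64(14.25))] | 35 [(np.float64(-25.0), np.float64(24.75))] | 40 [(np.float64(-25.0), np.float64(24.75))] | 45 [(np.float64(-25.0), np.float64(24.75))] | 50 [(np.float64(-12.75), np.float64(13.75))] | 55 [(np.float64(-25.0), np.float64(24.75))] | 60 [] | 65 [] | 
y -9 [(np.float64(-52.0), np.float64(50.5)), (np.float64(51.75), np.float64(57.0))]
y -6 [(np.float64(-52.0), np.float64(50.5)), (np.float64(51.75), np.float64(57.25))]
y 0 [(np.float64(-37.75), np.float64(50.5)), (np.float64(51.75), np.float64(57.25))]
y 6 [(np.float64(-51.75), np.float64(50.25)), (np.float64(51.75), np.float64(57.25))]
y 9 [(np.float64(-51.75), np.float64(50.5)), (np.float64(52.0), np.float64(57.5))]
```

```bash
python3 -m inch '0 -2.4 0 0 0 -0.05;0 0 4 0 0 0;0 0 4 0 0 0;0 0 4 0 0 0;0 0 4 0 0 0;0 0 3 0 0 0;0 0 1 0 0 0;0 0 0 0 0 0;0 0 0 0 0 0;0 0 0 0 0 0' - 40
python3 -m inch '0 0 1 0 0 0;0 0 1 0 0 0;0 0 1 0 0 0;0 0 1 0 0 0;0 0 1 0 0 0;0 0 0.8 0 0 0;0 0 0 0 0 0;0 0 0 0 0 0;0 0 0 0 0 0;0 0 0 0 0 0' - 40
```

```text
time_s: 42.28
eef_pos: [570.8, -13.9, 9.8]
ee_rot: [0.0, 0.998, 0.069, 0.0]
force: [-0.2, 0.0, -1.9]
grip_width: 0.286
grip_force: 39.7
time_s: 43.12
eef_pos: [570.6, -13.8, 3.9]
ee_rot: [0.0, 0.998, 0.069, 0.0]
force: [-1.7, -0.0, 1.8]
grip_width: 0.285
grip_force: 40.0
```

```bash
python3 -m inch '0 0 0.4 0 0 0;0 0 0 0 0 0;0 0 0 0 0 0;0 0 0 0 0 0;0 0 0 0 0 0;0 0 -10 0 0 0;0 0 -20 0 0 0;0 0 -30 0 0 0;0 0 -35 0 0 0;0 0 -35 0 0 0' 0.45 40
python3 - <<'E'
from h import *
plan(453,-350,100,-4.7)
E
```

```text
time_s: 43.95
eef_pos: [570.3, -13.7, 135.5]
ee_rot: [-0.0, 0.998, 0.069, -0.0]
force: [-0.1, -0.9, 0.4]
grip_width: 0.452
grip_force: 0.0
yaw now 7.9 turn units z 2.09 shift after turn [-89.3 344.8  35.5] shift now-frame [-162.2  317.1   35.5] tilt 0.01
```

```bash
python3 -m inch '-18 35.2 0 0 0 0;-18 35.2 0 0 0 0;-18 35.2 0 0 0 0;-18 35.2 0 0 0 0;-18 35.2 0 0 0 0;-18 35.2 0 0 0 0;-18 35.2 0 0 0 0;-18 35.2 0 0 0 0;-18 35.5 0 0 0 0;0 0 0 0 0 1' 1 40
python3 -m inch '0 0 0 0 0 1.09;0 0 35 0 0 0;0 0 35 0 0 0;0 0 30 0 0 0;0 0 15 0 0 0;0 0 0 0 0 0;0 0 0 0 0 0;0 0 0 0 0 0;0 0 0 0 0 0;0 0 0 0 0 0'
python3 - <<'E'
from h import *
c=cap('wrist','w10.png')
bs=blades(c,box=(370,-440,530,-280));print(bs)
for b in bs: plan(*b[0],-29.2,float(b[1]))
E
```

```text
time_s: 44.78
eef_pos: [451.0, -356.0, 134.1]
ee_rot: [0.001, 1.0, 0.014, 0.0]
force: [-0.5, -0.2, 0.2]
grip_width: 0.999
grip_force: 0.0
time_s: 45.62
eef_pos: [454.0, -350.7, 19.8]
ee_rot: [0.001, 0.999, -0.041, 0.001]
force: [-0.2, 1.4, 0.1]
grip_width: 0.999
grip_force: 0.0
[([453.4, -350.2], np.float32(-4.4), 101.2, 26.7, 2483)]
yaw now -4.7 turn units z -0.05 shift after turn [-0.5 -0.3 48.7] shift now-frame [-0.6 -0.3 48.7] tilt 0.11
```

```bash
python3 -m inch '-0.3 -0.3 12 0 0 0;0 0 12 0 0 0;0 0 11 0 0 0;0 0 8 0 0 0;0 0 5 0 0 0;0 0 0.8 0 0 0;0 0 0 0 0 0;0 0 0 0 0 0;0 0 0 0 0 0;0 0 0 0 0 0' 1 40
python3 -m inch '0 0 0 0 0 0;0 0 0 0 0 0;0 0 0 0 0 0;0 0 0 0 0 0;0 0 0 0 0 0;0 0 0 0 0 0;0 0 0 0 0 0;0 0 0 0 0 0;0 0 0 0 0 0;0 0 0 0 0 0' 0 40
python3 -m inch '0 0 -5 0 0 0;0 0 -10 0 0 0;0 0 -20 0 0 0;0 0 -30 0 0 0;0 0 -30 0 0 0;0 0 -30 0 0 0;0 0 -20 0 0 -1.05;0 0 0 0 0 -1.05;0 0 0 0 0 0;0 0 0 0 0 0' - 40
python3 - <<'E'
from h import *
plan(*mid(0),30,AB);held2()
E
```

```text
time_s: 46.5
eef_pos: [453.4, -350.0, -30.0]
ee_rot: [0.0, 0.999, -0.041, 0.0]
force: [0.3, 0.5, 0.3]
grip_width: 0.999
grip_force: 0.0
time_s: 47.33
eef_pos: [453.4, -349.9, -30.2]
ee_rot: [0.0, 0.999, -0.041, 0.0]
force: [0.2, 1.4, 5.1]
grip_width: 0.28
grip_force: 39.7
time_s: 48.17
eef_pos: [453.0, -349.5, 114.6]
ee_rot: [-0.0, 0.998, 0.067, -0.0]
force: [0.6, 0.4, -2.0]
grip_width: 0.283
grip_force: 39.4
yaw now 7.7 turn units z -0.03 shift after turn [ 162.  -255.7   84.6] shift now-frame [ 161.3 -256.2   84.7] tilt 0.03
-60 [] | -55 [] | -50 [(np.float64(-12.75), np.float64(-3.5)), (np.float64(4.75), np.float64(14.0))] | -45 [(np.float64(-12.5), np.float64(-3.25)), (np.float64(4.75), np.float64(14.0))] | -40 [(np.float64(-12.5), np.float64(-3.25)), (np.float64(4.75), np.float64(14.0))] | -35 [(np.float64(-12.5), np.float64(14.0))] | -30 [(np.float64(-12.75), np.float64(13.75))] | -25 [(np.float64(-12.5), np.float64(13.5))] | -20 [(np.float64(-12.75), np.float64(14.25))] | -15 [(np.float64(-19.5), np.float64(-17.75)), (np.float64(-12.25), np.float64(13.5)), (np.float64(19.0), n
[... 487 characters left out ...]
.float64(16.0), np.float64(20.5))] | 10 [(np.float64(-12.75), np.float64(13.75))] | 15 [(np.float64(-12.5), np.float64(13.75))] | 20 [(np.float64(-12.75), np.float64(13.75))] | 25 [(np.float64(-12.5), np.float64(13.75))] | 30 [(np.float64(-12.5), np.float64(13.75))] | 35 [(np.float64(-12.75), np.float64(13.5))] | 40 [(np.float64(-12.5), np.float64(13.5))] | 45 [(np.float64(-12.5), np.float64(13.5))] | 50 [(np.float64(-12.25), np.float64(13.25))] | 55 [] | 60 [] | 65 [] | 
y -9 [(np.float64(-52.0), np.float64(50.5))]
y -6 [(np.float64(-52.0), np.float64(50.5))]
y 0 [(np.float64(-37.75), np.float64(50.5))]
y 6 [(np.float64(-51.75), np.float64(50.5))]
y 9 [(np.float64(-52.0), np.float64(50.5))]
```

```bash
python3 -m inch '23.2 -36.6 0 0 0 -0.03;23.2 -36.6 0 0 0 0;23.2 -36.6 0 0 0 0;23.2 -36.6 0 0 0 0;23.2 -36.6 0 0 0 0;23.2 -36.6 0 0 0 0;23.4 -36.7 0 0 0 0;0 0 30 0 0 0;0 0 30 0 0 0;0 0 24 0 0 0' - 40
python3 -m inch '0 0 0 0 0 0;0 0 0 0 0 0;0 0 0 0 0 0;0 0 0 0 0 0;0 0 0 0 0 0;0 0 0 0 0 0;0 0 0 0 0 0;0 0 0 0 0 0;0 0 0 0 0 0;0 0 0 0 0 0' - 40
python3 - <<'E'
from h import *
plan(*mid(0),4,AB);held2()
E
```

```text
time_s: 49.05
eef_pos: [572.4, -82.7, 28.0]
ee_rot: [-0.001, 0.998, 0.07, -0.001]
force: [0.4, 0.5, -2.1]
grip_width: 0.286
grip_force: 39.5
time_s: 49.88
eef_pos: [573.4, -84.0, 30.7]
ee_rot: [-0.0, 0.998, 0.071, 0.0]
force: [-0.4, -0.4, -0.6]
grip_width: 0.283
grip_force: 39.6
yaw now 8.1 turn units z 0.03 shift after turn [ 6.3 -9.2 26.7] shift now-frame [ 6.3 -9.2 26.7] tilt 0.0
-60 [] | -55 [] | -50 [(np.float64(-12.75), np.float64(-3.5)), (np.float64(4.75), np.float64(14.0))] | -45 [(np.float64(-12.75), np.float64(-3.5)), (np.float64(4.75), np.float64(13.75))] | -40 [(np.float64(-12.75), np.float64(-3.5)), (np.float64(4.75), np.float64(14.0))] | -35 [(np.float64(-12.75), np.float64(13.75))] | -30 [(np.float64(-12.75), np.float64(13.75))] | -25 [(np.float64(-12.75), np.float64(13.5))] | -20 [(np.float64(-13.25), np.float64(14.25))] | -15 [(np.float64(-19.75), np.float64(-17.5)), (np.float64(-12.5), np.float64(13.5)), (np.float64(18.75), np.float64(20.75))] | -10 [(np.float64(-24.25), np.float64(-18.0)), (np.float64(-12.0), np.float64(13.0)), (np.float64(18.75), np.float64(24.75)
[... 934 characters left out ...]
0)), (np.float64(-14.0), np.float64(13.5))] | 40 [(np.float64(-25.0), np.float64(13.5))] | 45 [(np.float64(-25.0), np.float64(13.5))] | 50 [(np.float64(-25.0), np.float64(13.5))] | 55 [(np.float64(-22.5), np.float64(-15.75))] | 60 [(np.float64(-25.0), np.float64(-9.5)), (np.float64(-9.0), np.float64(0.5)), (np.float64(1.25), np.float64(7.25))] | 65 [] | 
y -9 [(np.float64(-51.5), np.float64(54.75))]
y -6 [(np.float64(-51.5), np.float64(54.75)), (np.float64(57.75), np.float64(61.75))]
y 0 [(np.float64(-37.5), np.float64(54.75)), (np.float64(57.25), np.float64(62.0))]
y 6 [(np.float64(-51.5), np.float64(54.75)), (np.float64(57.5), np.float64(61.75))]
y 9 [(np.float64(-51.5), np.float64(55.0))]
```

Rows were speed-capped; the remaining shift is about (6.9, −9.8).

```bash
python3 -m inch '3.4 -4.9 0 0 0 0.03;3.4 -4.9 0 0 0 0;0 0 4 0 0 0;0 0 4 0 0 0;0 0 2 0 0 0;0 0 0 0 0 0;0 0 0 0 0 0;0 0 0 0 0 0;0 0 0 0 0 0;0 0 0 0 0 0' - 40
python3 - <<'E'
from h import *
plan(*mid(0),4,AB)
E
```

```text
time_s: 50.77
eef_pos: [578.8, -73.4, 20.8]
ee_rot: [0.0, 0.998, 0.069, 0.0]
force: [-0.8, 0.3, -0.6]
grip_width: 0.286
grip_force: 39.6
yaw now 7.9 turn units z 0.00 shift after turn [-0.6  0.4 16.8] shift now-frame [-0.6  0.4 16.8] tilt 0.01
```

```bash
python3 -m inch '0 0 3 0 0 0;0 0 3 0 0 0;0 0 3 0 0 0;0 0 2 0 0 0;0 -0.2 0 0 0 0;0 0 0 0 0 0;0 0 0 0 0 0;0 0 0 0 0 0;0 0 0 0 0 0;0 0 0 0 0 0' - 40
python3 -m inch '0 0 1 0 0 0;0 0 1 0 0 0;0 0 1 0 0 0;0 0 1 0 0 0;0 0 1 0 0 0;0 0 1 0 0 0;0 0 0.3 0 0 0;0 0 0 0 0 0;0 0 0 0 0 0;0 0 0 0 0 0' - 40
```

```text
time_s: 51.6
eef_pos: [578.7, -73.1, 9.7]
ee_rot: [0.0, 0.998, 0.069, 0.0]
force: [-0.3, -0.3, -1.1]
grip_width: 0.281
grip_force: 39.6
time_s: 52.43
eef_pos: [578.7, -73.1, 3.8]
ee_rot: [0.0, 0.998, 0.069, -0.0]
force: [-2.2, 0.3, 5.6]
grip_width: 0.282
grip_force: 40.3
```

```bash
python3 -m inch '0 0 0 0 0 0;0 0 0 0 0 0;0 0 0 0 0 0;0 0 0 0 0 0;0 0 0 0 0 0;0 0 -10 0 0 0;0 0 -20 0 0 0;0 0 -30 0 0 0;0 0 -35 0 0 0;0 0 -35 0 0 0' 0.45 40
python3 -m inch '-24 -18 -20 0 0 0;-24 -18 -20 0 0 0;-24 -18 -20 0 0 0;-24 -18 0 0 0 0;0 0 0 0 0 0;0 0 0 0 0 0;0 0 0 0 0 0;0 0 0 0 0 0;0 0 0 0 0 0;0 0 0 0 0 0' 1 40
cat > chk.py <<'E'
from h import *
import sys
c=cap('wrist',sys.argv[1])
st=0.5;xs=np.arange(-60,70,st);ys=np.arange(-28,28,st)
tiles=[]
for k in range(4):
    X,Y=np.meshgrid(xs,ys);P=mid(k)+(np.c_[X.ravel(),Y.ravel()]@Rb.T)
    p=proj(c,np.c_[P,np.full(len(P),39)]).astype(np.float32).reshape(*X.shape,2)
    im=cv2.remap(np.ascontiguousarray(c['image']),p[...,0],p[...,1],cv2.INTER_CUBIC);tiles.append(im[::-1])
    g=cv2.cvtColor(im,cv2.COLOR_RGB2GRAY).astype(int);r=[]
    for x in (-15,0,15):
        i=np.flatnonzero(g[:,int((x+60)/st)]>95);r.append((ys[i[0]],ys[i[-1]],len(i)*st) if len(i) else None)
    row=g[int((8+28)/st):int((8+28)/st)+4].mean(0).astype(int)
    print(k,r,'long y=8 x from 30:',row[int(90/st)::4].tolist())
cv2.imwrite('pics/tiles_'+sys.argv[1],np.vstack(tiles)[:,:,::-1])
E
python3 chk.py w11.png
```

```text
time_s: 53.27
eef_pos: [578.3, -73.0, 135.4]
ee_rot: [-0.0, 0.998, 0.069, -0.0]
force: [-0.2, -0.2, 0.4]
grip_width: 0.444
grip_force: 0.0
time_s: 54.1
eef_pos: [474.0, -15.4, 193.0]
ee_rot: [-0.0, 0.998, 0.069, -0.0]
force: [-0.5, -0.6, -0.9]
grip_width: 1.003
grip_force: 0.0
0 [(np.float64(-28.0), np.float64(13.5), 41.0), (np.float64(-28.0), np.float64(13.5), 42.0), (np.float64(-28.0), np.float64(13.5), 38.5)] long y=8 x from 30: [148, 150, 148, 148, 143, 83, 80, 78, 80, 79, 82, 117, 120, 123, 127, 124, 131, 139, 138, 135]
1 [(np.float64(-13.0), np.float64(13.5), 27.0), (np.float64(-13.5), np.float64(13.0), 27.0), (np.float64(-13.0), np.float64(13.0), 26.5)] long y=8 x from 30: [135, 136, 135, 134, 131, 86, 75, 75, 74, 72, 78, 111, 119, 119, 120, 119, 132, 139, 141, 141]
2 [(np.float64(-13.0), np.float64(13.5), 27.0), (np.float64(-13.0), np.float64(13.5), 27.0), (np.float64(-13.0), np.float64(14.0), 27.5)] long y=8 x from 30: [138, 138, 138, 137, 132, 75, 76, 77, 77, 78, 84, 120, 121, 123, 126, 125, 126, 123, 124, 123]
3 [(np.float64(-13.0), np.float64(27.5), 41.0), (np.float64(-12.5), np.float64(27.5), 40.5), (np.float64(-12.5), np.float64(27.5), 40.5)] long y=8 x from 30: [145, 146, 146, 145, 142, 85, 77, 78, 78, 86, 86, 116, 119, 119, 115, 114, 113, 112, 115, 115]
```

Run:
```python
from h import *
from scipy.optimize import least_squares
P=np.array([[577.9,133.1],[547.4,217.2],[563.3,316.0]])
f=lambda h:np.linalg.norm(P-h,axis=1)-190
r=least_squares(f,[741,232]);h=r.x;print('hinge',h,f(h))
for hh in (h,np.array([736,229.])):
    ang=lambda p:np.degrees(np.arctan2(*(np.array(p)-hh)[::-1]))%360
    d=B-hh;u=d/np.linalg.norm(d)
    print(hh,'dist',np.linalg.norm(d),'angles knob',[round(ang(p),1) for p in P],'target',ang(B),'knob tgt',hh+190*u,'lens',hh+280*u)
    k=P[2]; print(hh+190*(k-hh)/np.linalg.norm(k-hh))
plan(563.3,316,260,0)
for x in (731,736,741): print(x,proj(load('scene0'),[[x,230,180]]))
```

```text
hinge [736.38839275 237.77753547] [-0.06328141  0.1053591  -0.05699365]
[736.38839275 237.77753547] dist 280.36949077242724 angles knob [np.float64(213.4), np.float64(186.2), np.float64(155.7)] target 232.54885849275723 knob tgt [620.85230309  86.94182356] lens [566.12468168  15.49332844]
[563.24806369 316.02347117]
[736. 229.] dist 273.2113650637543 angles knob [np.float64(211.2), np.float64(183.6), np.float64(153.3)] target 231.49412424608212 knob tgt [617.70697075  80.31658051] lens [561.67343057   9.88759234]
[566.31506257 314.48112077]
yaw now 7.9 turn units z 1.32 shift after turn [  89.4 -331.3  -67. ] shift now-frame [ 134.  -315.9  -67. ] tilt 0.04
731 [[375.9684425  224.92492091]]
736 [[377.00458267 226.48632122]]
741 [[378.04916359 228.06027772]]
```

```bash
python3 -m inch '0 0 -30 0 0 0;0 0 -30 0 0 0;0 0 0 0 0 1.1;0 0 0 0 0 1.1;0 0 0 0 0 1.1;0 0 0 0 0 1.1;0 0 0 0 0 0.97;0 0 0 0 0 0;0 0 0 0 0 0;0 0 0 0 0 0' 1 20
python3 - <<'E'
from h import *
plan(563.3,316,253,-24.3)
E
```

```text
time_s: 54.98
eef_pos: [473.7, -15.1, 253.2]
ee_rot: [-0.0, 0.978, -0.209, -0.0]
force: [-0.2, -0.2, -0.7]
grip_width: 0.998
grip_force: 0.0
yaw now -24.1 turn units z 0.03 shift after turn [-5.460e+01 -3.386e+02  2.000e-01] shift now-frame [-5.370e+01 -3.388e+02  2.000e-01] tilt 0.02
```

```bash
python3 -m inch '-6 -37.6 0 0 0 0;-6 -37.6 0 0 0 0;-6 -37.6 0 0 0 0;-6 -37.6 0 0 0 0;-6 -37.6 0 0 0 0;-6 -37.6 0 0 0 0;-6 -37.6 0 0 0 0;-6 -37.6 0 0 0 0;-6 -37.6 0 0 0 0;0 0 0 0 0 0' 1 20
python3 -m inch '0 0 0 0 0 0;0 0 0 0 0 0;0 0 0 0 0 0;0 0 0 0 0 0;0 0 0 0 0 0;0 0 0 0 0 0;0 0 0 0 0 0;0 0 0 0 0 0;0 0 0 0 0 0;0 0 0 0 0 0'
python3 - <<'E'
from h import *
plan(563.3,316,253,-24.3)
c=cap('wrist','w12.png');K=np.array([563.3,316.0])
p=proj(c,[[*K,228]])[0];print('expect knob top px',p)
im=cv2.cvtColor(c['image'],cv2.COLOR_RGB2GRAY);x,y=p.astype(int)
ci=cv2.HoughCircles(cv2.medianBlur(im,3)[y-40:y+40,x-60:x+60],cv2.HOUGH_GRADIENT,1.2,30,param1=80,param2=12,minRadius=14,maxRadius=26)
print(None if ci is None else (ci[0]+[x-60,y-40,0])[:5].tolist())
E
```

```text
time_s: 55.82
eef_pos: [563.6, 321.0, 251.1]
ee_rot: [-0.0, 0.978, -0.207, -0.001]
force: [-0.2, -1.6, -1.1]
grip_width: 0.997
grip_force: 0.0
time_s: 56.65
eef_pos: [563.7, 315.6, 253.3]
ee_rot: [-0.0, 0.978, -0.21, -0.0]
force: [-0.3, 0.6, -0.8]
grip_width: 0.998
grip_force: 0.0
yaw now -24.3 turn units z 0.00 shift after turn [-0.6 -0.2  0.3] shift now-frame [-0.6 -0.2  0.3] tilt 0.0
expect knob top px [279.82574371 225.74861776]
[[274.8000030517578, 221.60000228881836, 15.800000190734863], [222.0, 218.0, 20.96000099182129], [244.80000114440918, 196.4000005722046, 17.360000610351562], [330.00000762939453, 244.4000015258789, 15.5600004196167]]
```

```bash
python3 -m inch '0 0 15 0 0 0;0 0 20 0 0 0;0 0 20 0 0 0;0 0 15 0 0 0;0 0 10 0 0 0;0 0 5 0 0 0;0 0 0 0 0 0;0 0 0 0 0 0;0 0 0 0 0 0;0 0 0 0 0 0' 1 20
python3 -m inch '0 0 0 0 0 0;0 0 0 0 0 0;0 0 0 0 0 0;0 0 0 0 0 0;0 0 0 0 0 0;0 0 0 0 0 0;0 0 0 0 0 0;0 0 0 0 0 0;0 0 0 0 0 0;0 0 0 0 0 0' 0 20
```

```text
time_s: 57.53
eef_pos: [564.1, 315.7, 169.3]
ee_rot: [-0.0, 0.978, -0.21, 0.001]
force: [0.9, 0.1, 0.2]
grip_width: 1.002
grip_force: 0.0
time_s: 58.37
eef_pos: [563.8, 315.7, 168.5]
ee_rot: [-0.0, 0.978, -0.21, 0.0]
force: [0.8, 1.1, 2.9]
grip_width: 0.225
grip_force: 21.0
```

```bash
python3 -m inch '0.26 9.94 0 0 0 -0.5;0.26 9.94 0 0 0 -0.5;0.26 9.94 0 0 0 -0.5;0.26 9.94 0 0 0 -0.5;0.26 9.94 0 0 0 -0.5;0.26 9.94 0 0 0 -0.5;0.26 9.94 0 0 0 -0.5;0.26 9.94 0 0 0 -0.5;0.26 9.94 0 0 0 -0.5;0.26 9.94 0 0 0 -0.5' - 20
python3 -m inch '0.26 9.94 0 0 0 -0.5;0.26 9.94 0 0 0 -0.5;0.26 9.94 0 0 0 -0.5;0.26 9.94 0 0 0 -0.5;0.26 9.94 0 0 0 -0.5;0.26 9.94 0 0 0 -0.5;0.26 9.94 0 0 0 -0.5;0.26 9.94 0 0 0 -0.5;0.26 9.94 0 0 0 -0.5;0.26 9.94 0 0 0 -0.5' - 20
```

```text
time_s: 59.2
eef_pos: [548.0, 218.3, 168.6]
ee_rot: [-0.0, 0.999, 0.051, 0.0]
force: [2.0, 1.4, 2.4]
grip_width: 0.227
grip_force: 21.1
time_s: 60.03
eef_pos: [582.9, 126.5, 168.6]
ee_rot: [-0.0, 0.951, 0.308, 0.0]
force: [1.9, 2.5, 2.8]
grip_width: 0.226
grip_force: 21.2
```

Run:
```python
from h import *
plan(620.85,86.94,168,52.5)
s=ctrl.sense();H=np.array([736.4,237.8]);d=s['eef_pos'][:2]-H;print(np.linalg.norm(d),np.degrees(np.arctan2(d[1],d[0]))%360)
```

```text
yaw now 35.8 turn units z -2.78 shift after turn [-8.3 54.1  0.6] shift now-frame [ 7.6 54.2  0.6] tilt 0.05
189.58685858130409 215.9604666243531
```

```bash
python3 -m inch '0.26 9.94 0 0 0 -0.5;0.26 9.94 0 0 0 -0.5;0.26 9.94 0 0 0 -0.5;0.26 9.94 0 0 0 -0.5;0.26 9.94 0 0 0 -0.5;0 0 0 0 0 0;0 0 0 0 0 0;0 0 0 0 0 0;0 0 0 0 0 0;0 0 0 0 0 0' - 20
python3 - <<'E'
from h import *
plan(620.85,86.94,168,52.5)
s=ctrl.sense();H=np.array([736.4,237.8]);d=s['eef_pos'][:2]-H;print(np.linalg.norm(d),np.degrees(np.arctan2(d[1],d[0]))%360)
E
```

```text
time_s: 60.87
eef_pos: [616.5, 90.7, 168.6]
ee_rot: [0.0, 0.904, 0.428, 0.0]
force: [2.4, 1.7, 4.2]
grip_width: 0.229
grip_force: 21.3
yaw now 50.7 turn units z -0.30 shift after turn [-0.4  5.7  0.6] shift now-frame [-0.2  5.7  0.6] tilt 0.04
189.75140413257134 230.82734944608129
```

```bash
python3 -m inch '0 2.8 0 0 0 -0.15;0 2.9 0 0 0 -0.15;0 0 0 0 0 0;0 0 0 0 0 0;0 0 0 0 0 0;0 0 0 0 0 0;0 0 0 0 0 0;0 0 0 0 0 0;0 0 0 0 0 0;0 0 0 0 0 0' - 20
python3 -m inch '0 0 0 0 0 0;0 0 0 0 0 0;0 0 0 0 0 0;0 0 0 0 0 0;0 0 0 0 0 0;0 0 -20 0 0 0;0 0 -20 0 0 0;0 0 -20 0 0 0;0 0 -25 0 0 0;0 0 -25 0 0 0' 1 20
python3 -m inch '0 0 0 0 0 0;-33 0 0 0 0 0;-33 0 0 0 0 0;-33 0 0 0 0 0;-33 0 0 0 0 0;0 0 0 0 0 0;0 0 0 0 0 0;0 0 0 0 0 0;0 0 0 0 0 0;0 0 0 0 0 0' 1 20
python3 - <<'E'
from h import *
w=cap('wrist','wf.png');s=cap('scene','sf.png');d=cap('side','df.png')
for c in (w,s,d): print(proj(c,[[*B,180]]).round(1))
a=cv2.resize(w['image'][:,:,::-1],(400,300));im=[]
for c in (s,d):
    x,y=proj(c,[[*B,150]])[0].astype(int);x0=max(0,x-80);y0=max(0,y-60);t=c['image'][y0:y0+120,x0:x0+160,::-1];t=cv2.resize(t,(400,300),interpolation=cv2.INTER_CUBIC)
    q=(proj(c,[[*B,180]])[0]-[x0,y0])*2.5;cv2.circle(t,tuple(int(v) for v in q),3,(0,0,255),-1);im.append(t)
    n=np.array([[*(B+70*np.array([np.cos(k),np.sin(k)])),180] for k in np.linspace(0,6.28,40)])
    for q in (proj(c,n)-[x0,y0])*2.5: cv2.circle(t,tuple(int(v) for v in q),1,(0,255,0),-1)
tl=cv2.imread('pics/tiles_w11.png');print(tl.shape)
m=np.zeros((600,800,3),np.uint8);m[:300,:400]=a;m[:300,400:]=im[0];m[300:,:400]=im[1];tl=cv2.resize(tl,(348,300));m[300:,400:748]=tl
cv2.imwrite('pics/final.png',m)
E
```

```text
time_s: 61.7
eef_pos: [621.4, 86.9, 168.6]
ee_rot: [0.0, 0.897, 0.442, 0.001]
force: [3.1, 2.3, 5.9]
grip_width: 0.229
grip_force: 21.4
time_s: 62.53
eef_pos: [620.6, 86.8, 279.1]
ee_rot: [-0.0, 0.897, 0.442, -0.001]
force: [1.3, 0.6, -0.6]
grip_width: 1.001
grip_force: 0.0
time_s: 63.37
eef_pos: [541.0, -17.1, 277.9]
ee_rot: [-0.0, 0.897, 0.443, -0.0]
force: [0.9, -0.1, -0.5]
grip_width: 0.998
grip_force: 0.0
[[281.1 148. ]]
[[261.5 192.7]]
[[284.1 201.5]]
(448, 260, 3)
```

View pics/final.png

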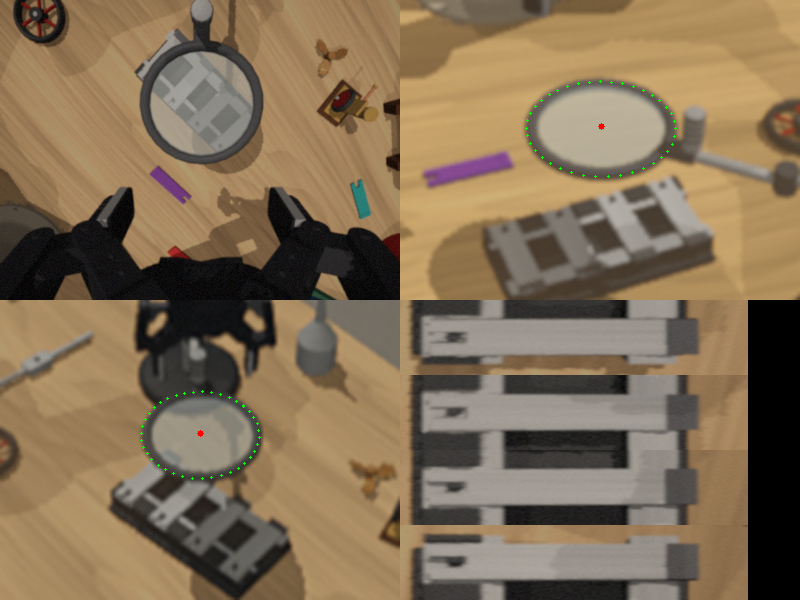

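The final picture shows the lens ring on the predicted circle over the block centre, at (601,126) and (200,433). All four blades are seated with the pins in their slots. I'm handing the job in.

```bash
python3 -c "
from rig import ctrl
print(ctrl.finish_job())"
```

```text
the job is handed in; nothing more can be done
None
```

All four blades are seated on their pins in the block, the lens is back centred over it, nothing else on the desk was handled, and the job was handed in at about 64 s.

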